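# Spot a mould insert on the tilted sprung nest

### The job

Seat the loose aluminium mould insert on the tilted, spring-mounted nest of the fixture, flat on its face, centred across it and down against the stop ledge at its low end, and let go of it. Then take the flat spotting plate by its black rib, tilt it to match the insert's sloping top, and hold it flush and squarely over that face, pushing gently until the nest gives about half its spring travel without bottoming; finish holding it there in the gripper, still pushing. Leave everything else on the bench where it is.

Things in the scene. Friction and masses are not known exactly. Their poses are not given: they have to be found in the camera images.
- nest_seat (a point): Where the middle of the insert's underside belongs on the nest's face. Axes: x up the slope, y across, z out of the face. The nest is a steel plate 84 mm (x) by 40 mm (y), 8 mm thick, without side walls: the insert overhangs it 3 mm each side. Its stop ledge, at the low end, is 8 mm thick, stands 10 mm above the face, and has its inner side at x = -32 mm.
- fixture: Dark steel fixture, fixed to the bench, that carries the nest; base 130 x 100 x 14 mm, origin under its centre. Two cheeks, 30 mm long, 82 mm over their outsides, rise 56 mm above the bench. The tilt axis (along y) is 45 mm up; the nest's face lies 25 mm out from it and is clamped at 14 to 34 degrees, low end towards the fixture's -x (the robot's side).
- nest (a joint): How far the nest is pressed down on its springs, along its face normal (m): 0 up at rest (also with the insert on it), 0.012 bottomed. It gives once a push exceeds roughly 1 to 3 N (insert loaded), then 1 N per mm.
- insert_c (a point): Centre of the loose aluminium mould insert, a plain block 64 mm (x) by 46 mm (y) by 28 mm tall (z), about 0.22 kg; lies flat on the bench, z up. Its top and underside are alike; either end may go against the ledge.
- plate_c (a point): Centre, half-way up its 50 mm, of the spotting plate, about 0.3 kg: flat steel plate 70 mm (x) by 50 mm (y) by 10 mm with an upright black grip rib on its back, 40 mm long (x), 12 mm thick (y), 40 mm tall, in the middle. Lies rib up on the bench. z points from plate to rib; the flat underside, at z = -25 mm, goes on the insert; the rib spans z = -15 to +25 mm.
- pot: Bystander, leave alone: small yellow open pot, 54 mm across, 42 mm tall; origin under its centre.
- hammer: Bystander, leave alone: brass-headed hammer lying on the bench, 200 mm long; origin under its middle.
- driver: Bystander, leave alone: screwdriver lying on the bench, 170 mm long; origin under its middle.
- wrench: Bystander, leave alone: steel wrench lying on the bench, 150 mm long; origin under its middle.
- bottle: Bystander, leave alone: white bottle with a black cap, 48 mm across, 100 mm tall; origin under its centre.
- bush: Bystander, leave alone: steel guide bush standing on end, a ring 48 mm across, 28 mm tall, 28 mm bore; origin under its centre.
Not all that is in view belongs to the job. Leave any pink or purple look-alike of the part that bears plate_c alone.

How it is judged:
On the way:
1. the insert sits flat on the nest against the ledge, centred across it, and is let go (x of insert_c in the frame of nest_seat between -0.004 and 0.005 m and y of insert_c in the frame of nest_seat between -0.01 and 0.01 m and z of insert_c in the frame of nest_seat between 0.011 and 0.017 m and angle between the z axis of insert_c and the z axis of nest_seat, either way round below 0.06 rad and contact force between each of the arm, the fingers and insert below 0.1 N and linear speed of insert below 0.02 m/s), for 0.2 s.
At the end, for the whole second after the job is handed in: Insert seated (within 5 mm of the ledge, 10 mm across, 3.4 degrees) and untouched by the robot; plate gripped (over 2 N), flush on it within 2.3 degrees, centred within 12 mm, square within 11 degrees, pressing over 3 N; nest 2 to 10.5 mm down of 12; at rest (x of insert_c in the frame of nest_seat between -0.004 and 0.005 m and y of insert_c in the frame of nest_seat between -0.01 and 0.01 m and z of insert_c in the frame of nest_seat between 0.011 and 0.017 m and angle between the z axis of insert_c and the z axis of nest_seat, either way round below 0.06 rad and contact force between each of the arm, the fingers and insert below 0.1 N and x of plate_c in the frame of insert_c between -0.012 and 0.012 m and y of plate_c in the frame of insert_c between -0.012 and 0.012 m and z of insert_c in the frame of plate_c between -0.042 and -0.036 m and angle between the z axis of plate_c and the z axis of insert_c, either way round below 0.04 rad and angle between the x axis of plate_c and the x axis of insert_c, either way round below 0.2 rad and contact force between plate and insert above 3 N and contact force between the fingers and plate above 2 N and value of joint nest between 0.002 and 0.0105 m and linear speed of plate below 0.02 m/s); the arm keeps its last pose, push and grip.
It fails at once if a bystander is moved more than 30 mm (distance of any of pot, hammer, driver, wrench, bottle, bush from where it was at the start of the episode above 0.03 m).
It fails at once if the plate is pushed hard (over 35 N) against the insert (contact force between plate and insert above 35 N).
It also fails if it takes over 64 s, if anything falls off the work surface, if the arm or the gripper's body presses on something with over 40 N, if the wrist force passes 120 N, or if a joint passes its speed limit or range.

### The arm

A 6-joint arm with a two-finger parallel gripper is mounted at the origin on the work surface. World frame = base frame: x ahead of the robot, y to its left, z up, the work surface at z = 0. Lengths are in m, angles in rad, forces in N, time in s.
With the tool pointing down it reaches from about 0.3 to 1 m from the base axis. Payload 5.1 kg.
Tool frame: the origin (TCP) lies at the very end of the fingers, on their centre line; the grasp point (between the pads) lies 19 mm behind it; z points along the fingers, y is the line along which they close (so a half turn about z gives the same grasp; the last joint's range is limited). The gripper opens to 95 mm and grips with 3 to 60 N. Pads are 20 mm wide; open, the fingers measure 119 mm over their backs; the gripper's body (75 mm by 180 mm) begins 59 mm behind the grasp point.
Start: joints at [1.04, 0.124, 1.65, -0, 1.367, -0.083], TCP at [0.281, 0.586, 0.177] pointing down, gripper open.
Joint ranges: [-2.61, 2.61], [-1.02, 2.33], [0.03, 2.71], [-1.35, 4.49], [0.32, 2.68], [-2.91, 2.91]. Speed limits (rad/s): [2.57, 2.57, 3.14, 3.14, 3.14, 3.14].

### API

Orientations are given as a rotation vector (axis times angle).
In Python, from bench import bot gives the robot as it stands. The module is installed in compiled form; this text tells all that it offers.
- The arm moves only by the tool arm_command, never from a script. Its argument "steps" is a list of rows, each a list of 7 numbers: the finger opening in mm, from 0 to 95.1, then the shift along the world's x, y, z in mm, then the turn, a rotation vector about the world's x, y, z in degrees. A call has 1 to 20 rows; each row shifts and turns the commanded pose from where the row before left it; what a row does not reach is not made up. A row lasts 1/12 s, in which the tool goes at most 41.7 mm and 7.16 degrees, less where a joint would pass 70% of its speed; a pose out of reach is approached as far as the arm can. A call with a gripper value outside its range is refused whole. The fingers move at their own pace and stop on an object; "grip_force" is the grip in N (left out, the last holds). Time passes only in rows, so rows that do not move let the fingers close. It gives the time, the measured TCP pose, the force, the opening and the grip force at its end, in the units of the state.
- bot.state(): the state, without advancing time (a new reading comes with each control period).
- bot.snapshot(name): name is "scene" or "top" or "wrist"; returns the picture (400x640x3 uint8, red, green, blue); there is no depth.
- bot.camera_params(name): a dict with "camera_matrix" (3x3 intrinsics, pixels), "dist" ([k1, k2, p1, p2, k3] as OpenCV has them; the pictures are not rectified), "eye" and "rotation" of the camera in the world. Camera axes: x right, y down, z forward; pixel columns grow to the right and rows downward; lengths in m; the calibration is good to about 2 mm. A picture is of the moment at which its call begins: read the wrist's pose just before it. camera_params takes no time and is no camera call; for the wrist camera it gives the pose at the moment of the call.
- bot.close_job(): hands the job in; it is judged then, once.
The state is a dict: "time": time; "q": joint angles; "qd": joint speeds; "tau": joint torques, N m; "tcp_pos": TCP position; "orientation": TCP orientation; "force": force on the tool from outside, world axes, zero at the start; "wrist_torque": the same for the moment, N m; "grip_width": finger opening in m; "gripper_force": force on a finger pad.
Only numpy, scipy, OpenCV 4.12 (cv2) and the standard library are available. Lean on these libraries where they do the work, as an engineer would, in place of code of your own. Each camera call takes 0.05 s, during which the arm holds its last target. There are 200 camera calls.

## Working session

There is one attempt and no reset: what is moved stays moved. The work goes in short steps, Python scripts to look and compute and a tool call to move; the robot and the scene stay as the last step left them, time stands still between calls to the robot, and variables do not carry over. Pictures are saved under pics/ and viewed, at most 10 in all, crops included, and the job is handed in when it is done.

Besides the shell and the picture viewer there is one more tool, called after "Call:" by a JSON object that holds its "name" and its "arguments", one argument or row to a line. arm_command: Moves the arm, as the interface text tells. Its arguments: {"type":"object","properties":{"steps":{"type":"array","items":{"type":"array","items":{"type":"number"}}},"grip_force":{"type":"number"}},"required":["steps"]}

```bash
mkdir -p pics
python3 - <<'E'
from bench import bot
import cv2
for n in ["scene","top"]:
    im=bot.snapshot(n); cv2.imwrite(f"pics/{n}0.png",im[:,:,::-1])
    p=bot.camera_params(n); print(n,p)
print(bot.state())
a=cv2.imread("pics/scene0.png");b=cv2.imread("pics/top0.png")
E
```

```text
scene {'camera_matrix': array([[459.95572924,   0.        , 321.19865668],
       [  0.        , 459.95572924, 197.24474367],
       [  0.        ,   0.        ,   1.        ]]), 'dist': array([-0.03178605,  0.        ,  0.        ,  0.        ,  0.        ]), 'eye': array([1.04657804, 0.58307279, 0.97903158]), 'rotation': array([-0.98439408, -2.58366625,  0.93053319])}
top {'camera_matrix': array([[380.2468936 ,   0.        , 318.15949637],
       [  0.        , 380.2468936 , 195.09605538],
       [  0.        ,   0.        ,   1.        ]]), 'dist': array([-0.06024008,  0.        ,  0.        ,  0.        ,  0.        ]), 'eye': array([0.39927727, 0.01072742, 0.94170628]), 'rotation': array([-2.21398105,  1.98398408, -0.21196409])}
{'time': 0.1, 'q': array([ 1.04038377e+00,  1.24450534e-01,  1.65155551e+00,  3.35797044e-06,
        1.36748166e+00, -8.26160803e-02]), 'qd': array([-2.26581829e-03, -1.02734647e-03, -8.84256901e-05,  2.24922664e-05,
       -6.24576385e-04, -1.01617714e-03]), 'tau': array([ 8.72795026e-04, -4.18882370e+01, -3.61096823e+01,  7.78050022e-02,
        4.61618579e-02, -8.29142596e-05]), 'tcp_pos': array([0.2811387 , 0.58532748, 0.17599246]), 'orientation': array([-6.97407951e-01, -3.06261430e+00,  2.83591661e-03]), 'force': array([ 0.11094681,  0.24486725, -0.24518904]), 'wrist_torque': array([ 0.02872659, -0.01859593,  0.01346926]), 'gripper_force': 0.0, 'grip_width': 0.09484693873335781}
```

View pics/top0.png

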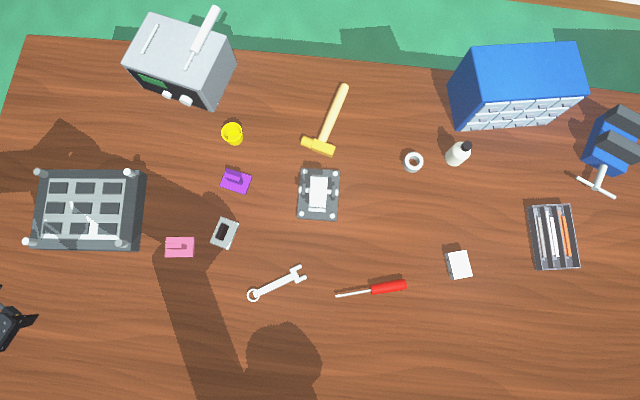

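View pics/scene0.png

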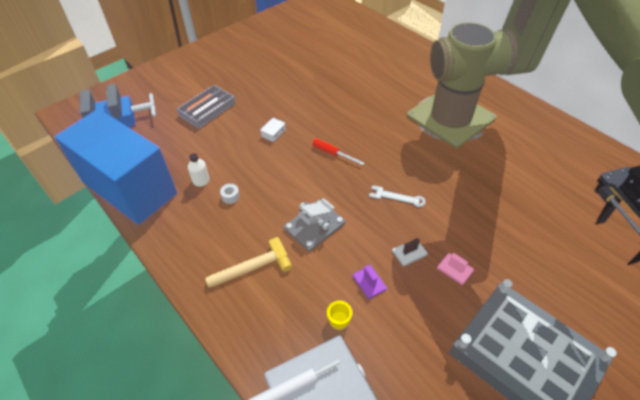

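Top view: the insert is the white-grey block at (458,264). The plate, with its black rib, is at (224,233). The fixture is at (318,194). Possible mistakes for the plate are the purple one (236,181) and the pink one (180,246). For the insert, they are the bush (413,162) and the bottle (458,153). By the description I choose the grey plate with the black rib and the plain block, and check both in a crop.

```bash
cat > h.py <<'E'
import numpy as np, cv2
from bench import bot
from scipy.spatial.transform import Rotation as R
def ray(n,px,p=None):
    p=p or bot.camera_params(n)
    u=cv2.undistortPoints(np.array(px,float).reshape(-1,1,2),p['camera_matrix'],p['dist']).reshape(-1,2)
    d=np.c_[u,np.ones(len(u))]@R.from_rotvec(p['rotation']).as_matrix().T
    return np.array(p['eye']),d
def onz(n,px,z,p=None):
    e,d=ray(n,px,p); return e+d*((z-e[2])/d[:,2])[:,None]
def proj(n,X,p=None):
    p=p or bot.camera_params(n); M=R.from_rotvec(p['rotation']).as_matrix()
    return cv2.projectPoints(np.array(X,float).reshape(-1,3),cv2.Rodrigues(M.T)[0],-M.T@p['eye'],p['camera_matrix'],p['dist'])[0].reshape(-1,2)
def tri(rays):
    A=0;b=0
    for e,d in rays:
        d=d/np.linalg.norm(d);P=np.eye(3)-np.outer(d,d);A=A+P;b=b+P@e
    return np.linalg.solve(A,b)
E
python3 - <<'E'
from h import *
a=cv2.imread("pics/top0.png");s=cv2.imread("pics/scene0.png")
c=lambda im,x,y,w,h,k:cv2.resize(im[y:y+h,x:x+w],(400,300),interpolation=cv2.INTER_CUBIC)
m=np.vstack([np.hstack([c(a,284,158,72,54+12-12,0),c(s,275,190,80,60,0)]),np.hstack([c(a,188,203,72,54,0),c(a,422,237,72,54,0)])])
cv2.imwrite("pics/m.png",m)
for nm,x in [("ins",(458,262)),("plate",(224,233)),("fix",(318,194)),("pot",(232,133)),("ham",(325,120))]: print(nm,onz("top",x,0.028 if nm=="ins" else .01)[0].round(3))
E
```

```text
ins [ 0.471 -0.316  0.028]
plate [0.481 0.255 0.01 ]
fix [0.604 0.035 0.01 ]
pot [0.742 0.277 0.01 ]
ham [0.804 0.039 0.01 ]
```

View pics/m.png

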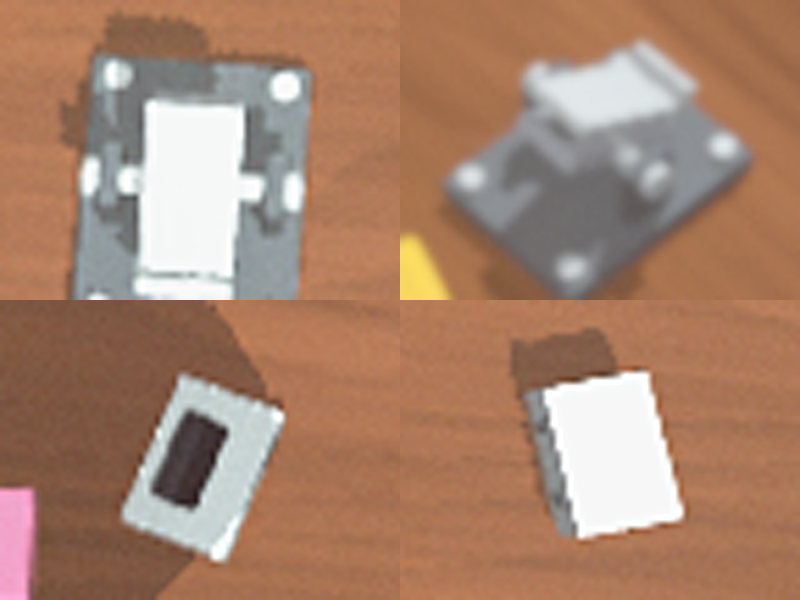

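The crop confirms both: the grey plate with the black rib, and the plain white-topped insert. Next I measure them and the base, and get the wrist camera's mounting.

Run:
```python
from h import *
a=cv2.imread("pics/top0.png");hsv=cv2.cvtColor(a,cv2.COLOR_BGR2HSV)
def rect(mask,box,z,nm):
    x,y,w,h=box;m=np.zeros(mask.shape,np.uint8);m[y:y+h,x:x+w]=mask[y:y+h,x:x+w]
    cs=cv2.findContours(m,cv2.RETR_EXTERNAL,cv2.CHAIN_APPROX_NONE)[0];c=max(cs,key=cv2.contourArea)
    P=onz("top",c.reshape(-1,2),z);r=cv2.minAreaRect((P[:,:2]*1000).astype(np.float32));B=cv2.boxPoints(r)
    e=[B[1]-B[0],B[2]-B[1]];l=max(e,key=np.linalg.norm);print(nm,np.round(r[0],1),np.round(r[1],1),"long dir deg",np.degrees(np.arctan2(l[1],l[0])).round(1),len(c))
v=hsv[:,:,2];s=hsv[:,:,1]
rect(((v>225)&(s<40)).astype(np.uint8),(440,240,45,50),.028,"insert")
rect((s<75).astype(np.uint8),(195,205,60,55),.010,"plate")
rect((v<70).astype(np.uint8)*1,(210,215,25,30),.05,"rib")
rect((s<95).astype(np.uint8),(285,155,70,75),.014,"base")
p=bot.camera_params("wrist");st=bot.state();T=R.from_rotvec(st['orientation'])
print("cam in tool",T.inv().apply(p['eye']-st['tcp_pos']),(T.inv()*R.from_rotvec(p['rotation'])).as_matrix().round(3),p['camera_matrix'])
print(T.as_matrix().round(3))
```

```text
insert [ 466.5 -320.7] [64.1 46.3] long dir deg 16.3 87
plate [481.8 254.9] [53.1 72.2] long dir deg -14.2 88
rib [479.6 245.8] [11.6 36.3] long dir deg -11.1 35
base [604.1  35.8] [133.2 102.3] long dir deg 1.9 179
cam in tool [ 0.07321366  0.00057755 -0.20852871] [[ 0.001 -0.966 -0.258]
 [ 1.     0.001  0.   ]
 [ 0.    -0.258  0.966]] [[292.63739518   0.         321.99188176]
 [  0.         292.63739518 200.7972529 ]
 [  0.           0.           1.        ]]
[[-0.901  0.433 -0.001]
 [ 0.433  0.901 -0.002]
 [ 0.    -0.002 -1.   ]]
```

Call:
{"name": "arm_command", "arguments": {
  "steps": [
    [95, 25.3, -30.5, -3.6, 0, 0, -7],
    [95, 25.3, -30.5, -3.6, 0, 0, -7],
    [95, 25.3, -30.5, -3.6, 0, 0, -7],
    [95, 25.3, -30.5, -3.6, 0, 0, -7],
    [95, 25.3, -30.5, -3.6, 0, 0, -7],
    [95, 25.3, -30.5, -3.6, 0, 0, -7],
    [95, 25.3, -30.5, -3.6, 0, 0, -7],
    [95, 25.3, -30.5, -3.6, 0, 0, -7],
    [95, 25.3, -30.5, -3.6, 0, 0, -7],
    [95, 25.3, -30.5, -3.6, 0, 0, -7],
    [95, 25.3, -30.5, -3.6, 0, 0, -7],
    [95, 25.3, -30.5, -3.6, 0, 0, -7],
    [95, 25.3, -30.5, -3.6, 0, 0, -7],
    [95, 0, 0, 0, 0, 0, -7],
    [95, 0, 0, 0, 0, 0, -7],
    [95, 0, 0, 0, 0, 0, -7],
    [95, 0, 0, 0, 0, 0, -7],
    [95, 0, 0, 0, 0, 0, -7],
    [95, 0, 0, 0, 0, 0, -7],
    [95, 0, 0, 0, 0, 0, -7]
  ]
}}

```text
time: 1.77
tcp_pos: [0.6099, 0.1892, 0.1296]
orientation: [3.118, 0.383, -0.002]
force: [0.2, 0.4, -0.5]
grip_width: 0.0948
gripper_force: 0.0
```

```bash
cat > snap.py <<'E'
from h import *
import sys,pickle
def snap(n):
    p=bot.camera_params("wrist");st=bot.state();im=bot.snapshot("wrist")[:,:,::-1]
    cv2.imwrite(f"pics/{n}.png",im);pickle.dump((p,st),open(f"{n}.pkl","wb"))
    T=R.from_rotvec(st['orientation']).as_matrix()
    print(n,st['time'],(st['tcp_pos']*1000).round(1),"yaw y",np.degrees(np.arctan2(T[1,1],T[0,1])).round(2),"z",T[:,2].round(3),"F",st['force'].round(2),"w",st['grip_width'],st['gripper_force'])
if __name__=="__main__": snap(sys.argv[1])
E
python3 snap.py wA
```

```text
wA 1.7667 [609.9 189.2 129.6] yaw y -76.01 z [-0.001 -0.    -1.   ] F [ 0.23  0.4  -0.5 ] w 0.09476466664116134 0.0
```

Call:
{"name": "arm_command", "arguments": {
  "steps": [
    [95, 0, -40, 3, 0, 0, -6.2],
    [95, 0, -40, 3, 0, 0, -6.2],
    [95, 0, -40, 3, 0, 0, 0],
    [95, 0, -40, 3, 0, 0, 0],
    [95, 0, -40, -3, 0, 0, 0],
    [95, 0, -40, -3, 0, 0, 0],
    [95, 0, -40, -3, 0, 0, 0],
    [95, 0, -40, -3, 0, 0, 0],
    [95, 0, 0, 0, 0, 0, 0],
    [95, 0, 0, 0, 0, 0, 0]
  ]
}}

```text
time: 2.65
tcp_pos: [0.6097, -0.1325, 0.1295]
orientation: [-3.14, -0.05, 0.002]
force: [0.5, 0.1, -0.4]
grip_width: 0.0951
gripper_force: 0.0
```

```bash
python3 snap.py wB; python3 -c "
import cv2,numpy as np
a=cv2.imread('pics/wA.png');b=cv2.imread('pics/wB.png')
cv2.imwrite('pics/wAB.png',np.vstack([a[50:350],b[50:350]]))"
```

```text
wB 2.65 [ 609.7 -132.5  129.5] yaw y -88.16 z [-0.001  0.001 -1.   ] F [ 0.52  0.07 -0.43] w 0.09507041673370668 0.0
```

View pics/wAB.png

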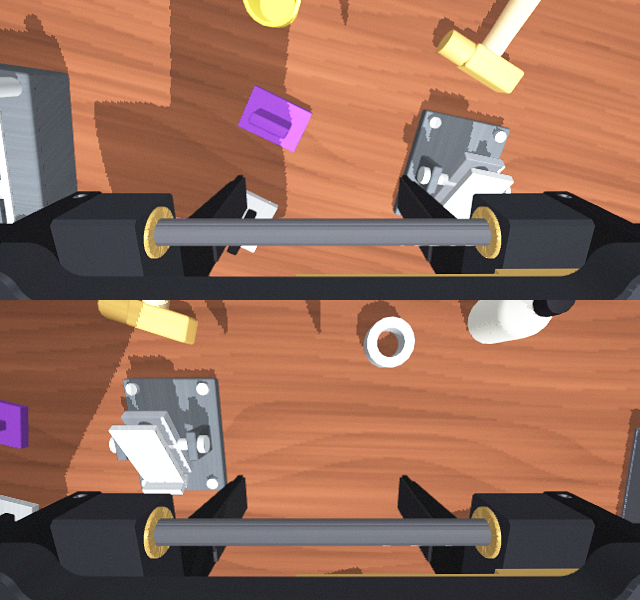

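The upper half (wA) shows the fixture at (460,170), partly behind a finger. The lower half (wB) shows it whole at (165,435), with the high end of the face near (130,427) and the ledge near (165,488). I zoom in for corner pixels.

Run:
```python
import cv2,numpy as np
a=cv2.imread('pics/wA.png');b=cv2.imread('pics/wB.png');t=cv2.imread('pics/top0.png')
def c(im,x,y,w,h,k):
    o=cv2.resize(im[y:y+h,x:x+w],None,fx=k,fy=k,interpolation=cv2.INTER_CUBIC)
    for i in range(0,w,10): cv2.putText(o,str(x+i),(int(i*k),8),0,.3,(0,0,255),1); cv2.line(o,(int(i*k),0),(int(i*k),o.shape[0]),(0,0,255) ,1) if i%20==0 else 0
    for j in range(0,h,10): cv2.putText(o,str(y+j),(0,int(j*k)+8),0,.3,(255,0,0),1); cv2.line(o,(0,int(j*k)),(o.shape[1],int(j*k)),(255,0,0),1) if j%20==0 else 0
    return o
o=np.hstack([c(b,100,120,80,140,4.8)[:600],c(t,290,158,60,70,6)[:420].copy() if 0 else cv2.copyMakeBorder(c(t,292,160,56,64,7)[:448],0,152,0,0,cv2.BORDER_CONSTANT)])
o=o[:600,:800];o=np.pad(o,((0,600-o.shape[0]),(0,0),(0,0)));print(o.shape);cv2.imwrite('pics/z1.png',o)
```

```text
(600, 776, 3)
```

View pics/z1.png

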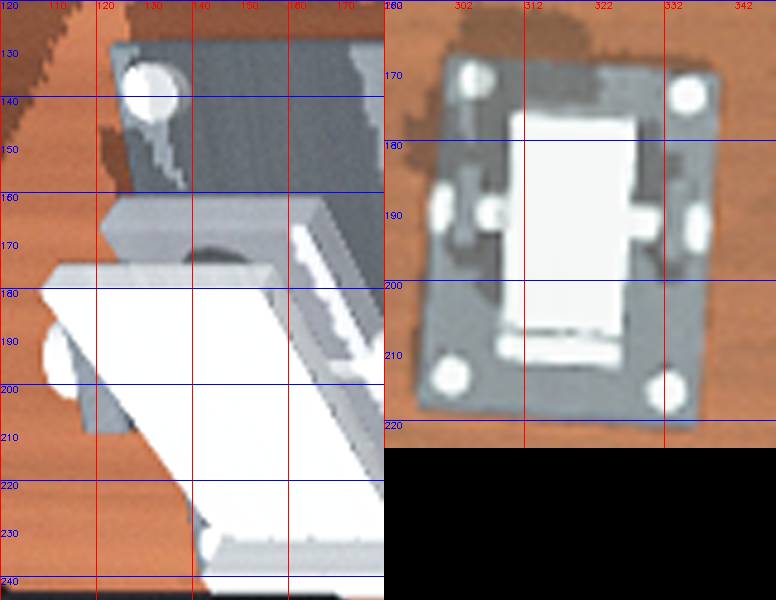

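wB zoom: the high-edge face corners are at (108,180.5) and (154.5,180). Top zoom: the same corners are at (310,176) and (328,177), the ledge foot at (309,207)–(326,208), and the ledge's outer edge at (308,211)–(325.5,212.5). I triangulate these.

Run:
```python
from h import *
import pickle
from scipy.optimize import least_squares
pB,_=pickle.load(open('wB.pkl','rb'));pT=bot.camera_params('top')
HL=dict(B=(107.7,180.4),T=(309.6,175.9));HR=dict(B=(154.4,179.8),T=(327.7,176.6))
for q in (HL,HR):
    print(tri([(lambda r:(r[0],r[1][0]))(ray('x',[q[k]],p)) for k,p in (('B',pB),('T',pT))]).round(4))
# fixture model: yaw, theta, xh, seat offset s, origin
def face(th,yaw,o,x,y,z):
    f=R.from_euler('z',yaw).as_matrix(); n=np.array([-np.sin(th),0,np.cos(th)]);u=np.array([np.cos(th),0,np.sin(th)])
    return np.array([o[0],o[1],0])+f@(np.array([0,0,.045])+n*(.025+z)+u*x+np.array([0,y,0]))
base=np.r_[0.6041,0.0358]
def res(v,out=False):
    th,s,bx,by,yaw,ox,oy=v
    r=[]
    for x,y,z,px,p,sh,w in [(.044,.02,0,HL['B'],pB,0,1),(.044,-.02,0,HR['B'],pB,0,1),(.044,.02,0,HL['T'],pT,1,1),(.044,-.02,0,HR['T'],pT,1,1),(-.032,.02,.010,(308.5,206.7),pT,1,.6),(-.032,-.02,.010,(325.5,207.6),pT,1,.6),(-.04,.02,.010,(307.7,210.7),pT,1,.6),(-.04,-.02,.010,(325.3,212),pT,1,.6)]:
        r+=list((proj('x',face(th,yaw,(ox,oy),x+s,y,z),p)[0]-px)*w)
    r+=[(ox-.6041)/.0015,(oy-.0358)/.0015,(yaw-np.radians(1.9))/.01]
    return np.array(r)
f=least_squares(res,[.4,0,0,0,.033,.604,.036]);v=f.x
print("theta",np.degrees(v[0]),"s",v[1],"yaw",np.degrees(v[4]),"o",v[5:]); print(f.fun.round(2))
print("seat",face(v[0],v[4],v[5:],v[1],0,0))
f2=least_squares(lambda w:res(np.r_[w[0],0,w[1:]]),v[[0,2,3,4,5,6]]);v=f2.x
print("s=0: theta",np.degrees(v[0]),"yaw",np.degrees(v[3]),"o",v[4:],f.cost,f2.cost)
```

```text
[0.6272 0.0571 0.0868]
[0.6296 0.0149 0.0888]
theta 30.898361973720633 s -0.001381193700724891 yaw 1.904625391395387 o [0.6044467  0.03455762]
[ 0.02 -0.56 -0.88  0.01  0.91  0.09 -0.02  0.65 -0.07  0.82 -0.14  1.04
  0.3   0.32 -0.16  0.3   0.23 -0.83  0.01]
seat [0.59043135 0.03409155 0.06574272]
s=0: theta 31.461052211492444 yaw 1.8466840543200627 o [0.60385943 0.03410452] 2.589694790776836 2.8831694641930996
```

The nest tilts at about 30–31°, yaw is 1.9°, and the seat is near (590,34,66) mm. Now I grasp the insert.

Call:
{"name": "arm_command", "arguments": {
  "steps": [
    [95, -24, -31.4, -10, 0, 0, 2.4],
    [95, -24, -31.4, -10, 0, 0, 2.4],
    [95, -24, -31.4, -10, 0, 0, 2.4],
    [95, -24, -31.4, -10, 0, 0, 2.4],
    [95, -24, -31.4, -10, 0, 0, 2.4],
    [95, -24, -31.4, -10, 0, 0, 2.4],
    [95, 0, 0, -15, 0, 0, 0],
    [95, 0, 0, -15, 0, 0, 0],
    [95, 0, 0, -15, 0, 0, 0],
    [95, 0, 0, -15, 0, 0, 0],
    [95, 0, 0, -5, 0, 0, 0],
    [95, 0, 0, 0, 0, 0, 0],
    [40, 0, 0, 0, 0, 0, 0],
    [40, 0, 0, 0, 0, 0, 0],
    [40, 0, 0, 0, 0, 0, 0],
    [40, 0, 0, 0, 0, 0, 0],
    [40, 0, 0, 0, 0, 0, 0],
    [40, 0, 0, 0, 0, 0, 0],
    [40, 0, 0, 0, 0, 0, 0],
    [40, 0, 0, 0, 0, 0, 0]
  ],
  "grip_force": 30
}}

```text
time: 4.37
tcp_pos: [0.4663, -0.3191, 0.0054]
orientation: [3.11, 0.446, 0.0]
force: [0.2, -0.4, 0.0]
grip_width: 0.047
gripper_force: 0.0
```

Call:
{"name": "arm_command", "arguments": {
  "steps": [
    [40, 0, 0, 0, 0, 0, 0],
    [40, 0, 0, 0, 0, 0, 0],
    [40, 0, 0, 0, 0, 0, 0],
    [40, 0, 0, 38, 0, 0, 0],
    [40, 0, 0, 38, 0, 0, 0],
    [40, 0, 0, 38, 0, 0, 0],
    [40, 10.5, 35.2, 0, 0, 0, -1.44],
    [40, 10.5, 35.2, 0, 0, 0, -1.44],
    [40, 10.5, 35.2, 0, 0, 0, -1.44],
    [40, 10.5, 35.2, 0, 0, 0, -1.44],
    [40, 10.5, 35.2, 0, 0, 0, -1.44],
    [40, 10.5, 35.2, 0, 0, 0, -1.44],
    [40, 10.5, 35.2, 0, 0, 0, -1.44],
    [40, 10.5, 35.2, 0, 0, 0, -1.44],
    [40, 10.5, 35.2, 0, 0, 0, -1.44],
    [40, 10.5, 35.2, 0, 0, 0, -1.44]
  ]
}}

```text
time: 5.7
tcp_pos: [0.5715, 0.0348, 0.1194]
orientation: [3.141, 0.051, 0.0]
force: [0.0, -0.9, 0.2]
grip_width: 0.0402
gripper_force: 0.0
```

Call:
{"name": "arm_command", "arguments": {
  "steps": [
    [40, 0, 0, -2.6, 0.2, -6.1, 0],
    [40, 0, 0, -2.6, 0.2, -6.1, 0],
    [40, 0, 0, -2.6, 0.2, -6.1, 0],
    [40, 0, 0, -2.6, 0.2, -6.1, 0],
    [40, 0, 0, -2.6, 0.2, -6.1, 0],
    [40, 0, 0, 0, 0, 0, 0],
    [40, 0, 0, 0, 0, 0, 0]
  ]
}}

```text
time: 6.28
tcp_pos: [0.5692, 0.0331, 0.1044]
orientation: [-3.024, -0.051, -0.818]
force: [1.0, -0.5, 0.7]
grip_width: 0.04
gripper_force: 0.0
```

```bash
python3 snap.py wC
python3 - <<'E'
from h import *
im=bot.snapshot("scene")[:,:,::-1];cv2.imwrite("pics/s1.png",im);s=bot.snapshot("top")[:,:,::-1]
w=cv2.imread("pics/wC.png")
o=np.vstack([np.hstack([cv2.resize(im[130:280,240:400],(400,375)),cv2.resize(s[140:240,260:367],(400,375))]),cv2.resize(w[150:350],(800,225))[:, :]])
cv2.imwrite("pics/c1.png",o[:600])
E
```

```text
wC 6.2833 [569.2  33.1 104.4] yaw y -88.07 z [ 0.504  0.017 -0.864] F [ 1.01 -0.55  0.75] w 0.04004046574779874 0.0
```

View pics/c1.png

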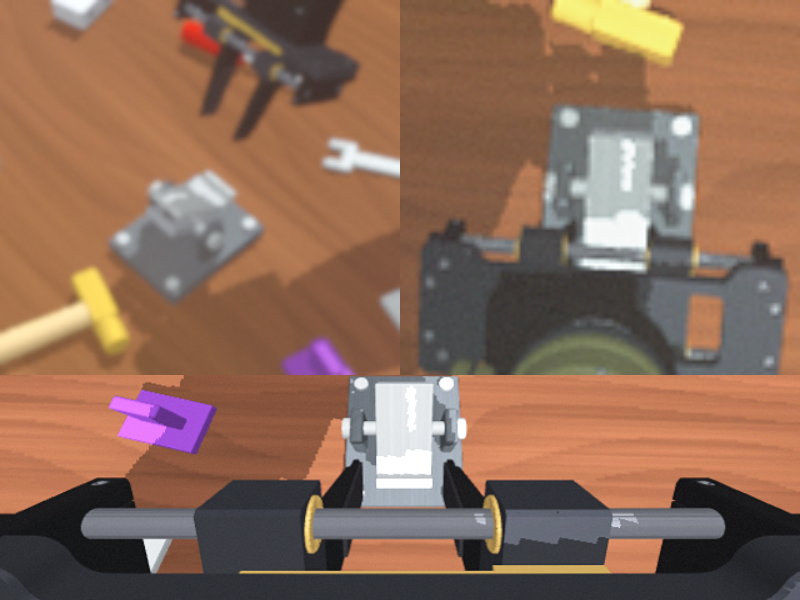

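The fingers came up empty: they stopped at the commanded 40 mm, and the insert shows in the scene crop at (80,10). I find out where it is now.

```bash
cat > meas.py <<'E'
from h import *
def rect(a,mask,box,z,nm,cam="top"):
    x,y,w,h=box;m=np.zeros(mask.shape,np.uint8);m[y:y+h,x:x+w]=mask[y:y+h,x:x+w]
    cs=cv2.findContours(m,cv2.RETR_EXTERNAL,cv2.CHAIN_APPROX_NONE)[0];c=max(cs,key=cv2.contourArea)
    P=onz(cam,c.reshape(-1,2),z);r=cv2.minAreaRect((P[:,:2]*1000).astype(np.float32));B=cv2.boxPoints(r)
    e=[B[1]-B[0],B[2]-B[1]];l=max(e,key=np.linalg.norm);print(nm,np.round(r[0],1),np.round(r[1],1),"long dir",np.degrees(np.arctan2(l[1],l[0])).round(1),len(c))
E
python3 - <<'E'
from meas import *
a=bot.snapshot("top")[:,:,::-1].copy();cv2.imwrite("pics/top1.png",a);hsv=cv2.cvtColor(a,cv2.COLOR_BGR2HSV);v=hsv[:,:,2];s=hsv[:,:,1]
rect(a,((v>225)&(s<40)).astype(np.uint8),(430,235,60,60),.028,"insert")
b=bot.snapshot("scene")[:,:,::-1];
s0=cv2.imread("pics/scene0.png");f=lambda i:i[90:170,235:315].astype(int)
print(np.abs(f(b)-f(s0)).max(2).__gt__(40).sum(), np.abs(a.astype(int)-cv2.imread("pics/top0.png"))[235:295,430:490].max(2).__gt__(40).sum())
E
```

```text
insert [ 466.5 -320.7] [64.2 46.1] long dir 16.5 87
74 0
```

The insert hasn't moved. The close target was too near its width, so there was almost no grip force. I return and close with target 0, checking the force before lifting.

Call:
{"name": "arm_command", "arguments": {
  "steps": [
    [95, 0, 0, 5, -0.2, 6.1, 0],
    [95, 0, 0, 5, -0.2, 6.1, 0],
    [95, 0, 0, 5, -0.2, 6.1, 0],
    [95, 0, 0, 5, -0.2, 6.1, 0],
    [95, 0, 0, 5, -0.2, 6.1, 0],
    [95, -10.3, -35.3, 0, 0, 0, 1.44],
    [95, -10.3, -35.3, 0, 0, 0, 1.44],
    [95, -10.3, -35.3, 0, 0, 0, 1.44],
    [95, -10.3, -35.3, 0, 0, 0, 1.44],
    [95, -10.3, -35.3, 0, 0, 0, 1.44],
    [95, -10.3, -35.3, 0, 0, 0, 1.44],
    [95, -10.3, -35.3, 0, 0, 0, 1.44],
    [95, -10.3, -35.3, 0, 0, 0, 1.44],
    [95, -10.3, -35.3, 0, 0, 0, 1.44],
    [95, -10.3, -35.3, 0, 0, 0, 1.44],
    [95, 0, 0, -29, 0, 0, 0],
    [95, 0, 0, -29, 0, 0, 0],
    [95, 0, 0, -29, 0, 0, 0],
    [95, 0, 0, -20, 0, 0, 0],
    [95, 0, 0, 0, 0, 0, 0]
  ]
}}

```text
time: 8.2
tcp_pos: [0.4661, -0.3185, 0.0195]
orientation: [-3.103, -0.445, 0.01]
force: [0.2, 0.2, -0.6]
grip_width: 0.0952
gripper_force: 0.0
```

Call:
{"name": "arm_command", "arguments": {
  "steps": [
    [95, 0.4, -1.5, -15, 0, 0, 0],
    [95, 0, 0, 0, 0, 0, 0],
    [0, 0, 0, 0, 0, 0, 0],
    [0, 0, 0, 0, 0, 0, 0],
    [0, 0, 0, 0, 0, 0, 0],
    [0, 0, 0, 0, 0, 0, 0],
    [0, 0, 0, 0, 0, 0, 0],
    [0, 0, 0, 0, 0, 0, 0],
    [0, 0, 0, 0, 0, 0, 0],
    [0, 0, 0, 0, 0, 0, 0],
    [0, 0, 0, 0, 0, 0, 0],
    [0, 0, 0, 0, 0, 0, 0]
  ],
  "grip_force": 30
}}

```text
time: 9.2
tcp_pos: [0.4687, -0.3215, 0.0093]
orientation: [-3.11, -0.447, 0.0]
force: [0.1, 0.1, 0.3]
grip_width: 0.0336
gripper_force: 0.0
```

```bash
python3 snap.py wD
python3 - <<'E'
from h import *
im=bot.snapshot("scene")[:,:,::-1];s=bot.snapshot("top")[:,:,::-1]
w=cv2.imread("pics/wD.png")
o=np.vstack([np.hstack([cv2.resize(im[60:180,200:328],(400,375)),cv2.resize(s[200:300,400:507],(400,375))]),cv2.resize(w[150:350],(800,225))[:, :]])
cv2.imwrite("pics/c2.png",o[:600])
E
```

```text
wD 9.2 [ 468.7 -321.5    9.3] yaw y -73.66 z [-0.  0. -1.] F [0.11 0.1  0.32] w 0.0336480105629832 0.0
```

View pics/c2.png

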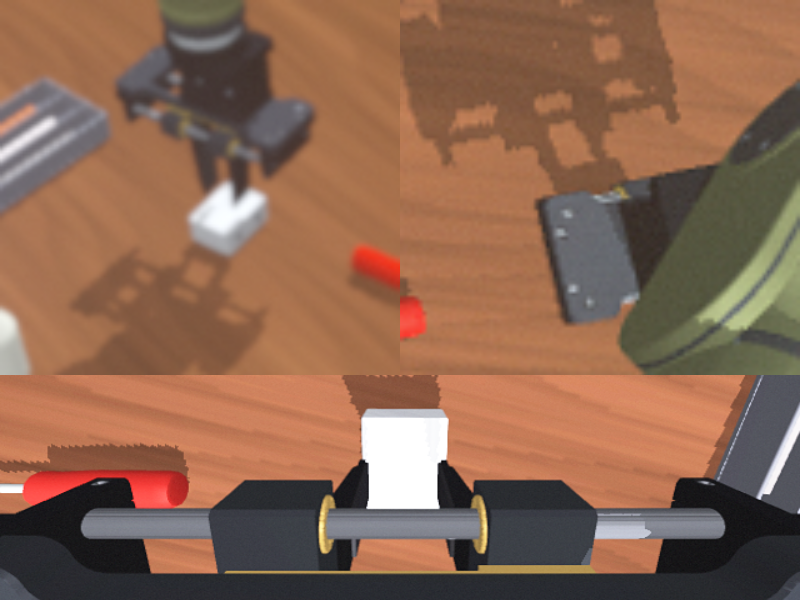

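Run:
```python
from h import *
st=bot.state();T=R.from_rotvec(st['orientation']);w=st['grip_width']/2
for z in (0,.02,.03,.04):
    P=[st['tcp_pos']+T.apply([0,s*(w+k),-z]) for s in(-1,1) for k in (0,.01)]
    print(z,proj("scene",P).round(1).tolist(),proj("wrist",P).round(1).tolist())
c=np.array([.4665,-.3207]);a=np.radians(16.4);u=np.array([np.cos(a),np.sin(a)])*.032;v=np.array([-np.sin(a),np.cos(a)])*.023
for z in (0,.028): print(z,[proj(n,[np.r_[c+i*u+j*v,z] for i,j in((1,1),(1,-1),(-1,-1),(-1,1))]).round(1).tolist() for n in("scene","wrist")])
print(st['q'],st['tcp_pos'],st['time'],st['grip_width'])
im=bot.snapshot("scene")[:,:,::-1];cv2.imwrite("pics/f.png",cv2.resize(im[90:165,225:325],(800,600),interpolation=cv2.INTER_CUBIC))
```

```text
0 [[275.7, 132.1], [278.4, 133.3], [270.1, 129.7], [267.5, 128.6]] [[308.9, 221.9], [295.6, 221.9], [337.6, 222.0], [350.9, 222.0]]
0.02 [[275.1, 127.3], [277.8, 128.4], [269.5, 124.8], [266.9, 123.7]] [[307.6, 231.5], [293.1, 231.4], [339.1, 231.5], [353.7, 231.5]]
0.03 [[274.8, 124.8], [277.5, 126.0], [269.1, 122.4], [266.5, 121.2]] [[306.9, 236.9], [291.6, 236.9], [339.9, 237.0], [355.3, 237.0]]
0.04 [[274.5, 122.3], [277.2, 123.5], [268.8, 119.9], [266.2, 118.7]] [[306.1, 243.0], [290.0, 243.0], [340.9, 243.0], [357.0, 243.0]]
0 [[[273.9, 141.7], [261.9, 136.4], [274.0, 124.4], [285.9, 129.5]], [[291.0, 180.2], [351.8, 180.2], [349.7, 257.8], [293.1, 257.8]]]
0.028 [[[273.0, 135.0], [260.8, 129.6], [273.1, 117.7], [285.2, 122.8]], [[286.6, 188.2], [356.0, 188.2], [353.3, 275.1], [289.4, 275.1]]]
[-6.95640600e-01  1.10601893e-01  1.96549523e+00 -5.85495712e-06
  1.06562416e+00  5.89948991e-01] [ 0.46871904 -0.32149449  0.00928481] 9.35 0.021556719436702287
```

View pics/f.png

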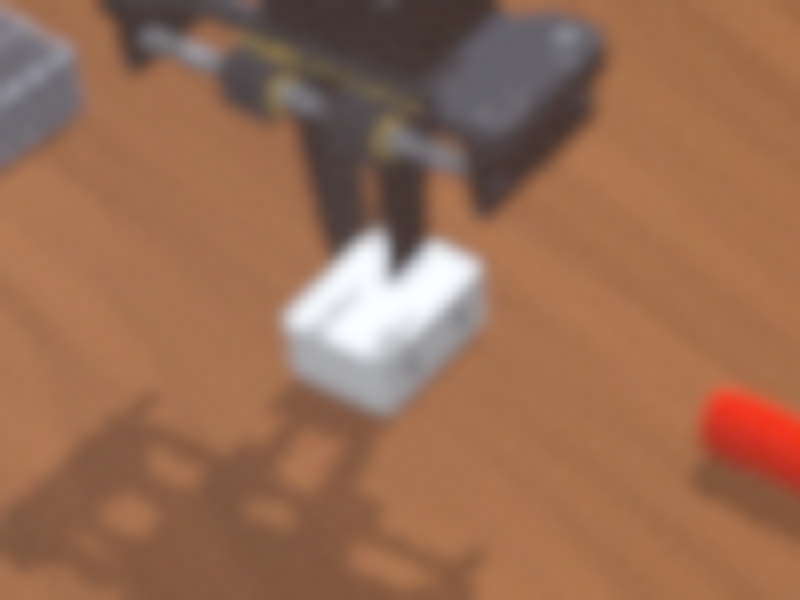

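In the scene crop the block sits as measured, its front corner at (385,355). The finger ends appear at (400,275) and (340,250), on or inside its top. I check numerically in the wrist view where the tips really are.

```bash
python3 snap.py wE
python3 - <<'E'
from h import *
import pickle
for n in ("wD","wE","wB"):
    g=cv2.cvtColor(cv2.imread(f"pics/{n}.png"),cv2.COLOR_BGR2GRAY);p,st=pickle.load(open(n+".pkl","rb"))
    print(n,st['grip_width'])
    for r in range(212,250,3):
        d=(g[r,200:440]<75).astype(int);e=np.flatnonzero(np.diff(d))+201;print(r,e.tolist())
    T=R.from_rotvec(st['orientation'])
    for z in (0,.019,.03): print(z,[proj("x",[st['tcp_pos']+T.apply([x,s*(st['grip_width']/2+k),-z]) for s in(-1,1) for k in (0,.012)],p).round(0).tolist() for x in(.01,-.01)])
E
```

```text
wE 9.4 [ 468.7 -321.5    9.3] yaw y -73.66 z [-0.  0. -1.] F [ 1.18  0.37 -0.44] w 0.017527745840780824 0.0
wD 0.0336480105629832
212 []
215 []
218 []
221 []
224 []
227 [287, 292, 353, 358]
230 [286, 294, 351, 359]
233 [282, 294, 351, 363]
236 [280, 294, 351, 366]
239 [277, 295, 350, 367]
242 [275, 295, 350, 369]
245 [266, 273, 295, 350, 371, 379]
248 [266, 272, 295, 350, 373, 379]
0 [[[301.0, 209.0], [284.0, 209.0], [346.0, 209.0], [362.0, 209.0]], [[301.0, 234.0], [285.0, 234.0], [345.0, 234.0], [361.0, 234.0]]]
0.019 [[[299.0, 217.0], [281.0, 217.0], [348.0, 217.0], [366.0, 217.0]], [[299.0, 244.0], [282.0, 244.0], [347.0, 244.0], [365.0, 244.0]]]
0.03 [[[297.0, 222.0], [279.0, 222.0], [350.0, 222.0], [368.0, 222.0]], [[298.0, 251.0], [280.0, 251.0], [349.0, 251.0], [367.0, 251.0]]]
wE 0.017527745840780824
212 []
215 []
218 []
221 []
224 []
227 [301, 305, 340, 344]
230 [300, 307, 338, 345]
233 [296, 307, 338, 349]
236 [294, 307, 338, 350]
239 [293, 307, 338, 352]
242 [291, 307, 338, 354]
245 [220, 307, 338, 425]
248 [217, 308, 337, 428]
0 [[[311.0, 209.0], [295.0, 209.0], [335.0, 
[... 355 characters left out ...]
.0, 251.0]]]
wB 0.09507041673370668
212 [224, 225]
215 []
218 []
221 []
224 []
227 [236, 243, 400, 409]
230 [234, 245, 400, 411]
233 [226, 227, 228, 245, 400, 417]
236 [225, 246, 399, 420]
239 [221, 246, 399, 424]
242 [218, 246, 399, 427]
245 [215, 246, 399, 431]
248 [211, 247, 398, 434]
0 [[[259.0, 209.0], [243.0, 209.0], [387.0, 209.0], [403.0, 209.0]], [[261.0, 234.0], [245.0, 234.0], [386.0, 234.0], [401.0, 234.0]]]
0.019 [[[253.0, 217.0], [236.0, 217.0], [393.0, 217.0], [411.0, 217.0]], [[255.0, 244.0], [238.0, 244.0], [391.0, 244.0], [408.0, 244.0]]]
0.03 [[[249.0, 222.0], [231.0, 222.0], [397.0, 222.0], [416.0, 222.0]], [[251.0, 251.0], [233.0, 251.0], [395.0, 251.0], [413.0, 251.0]]]
```

Reported TCP and visible fingertips disagree. Both the scene view (about 30 mm) and the wrist view (about 35 mm) put the real tips short of the reported TCP along the tool axis. That explains closing on air above the block. To get the true offset, I touch the block's top (28 mm) gently with the closed fingers.

Call:
{"name": "arm_command", "arguments": {
  "steps": [
    [0, 0, 0, -4, 0, 0, 0],
    [0, 0, 0, -4, 0, 0, 0],
    [0, 0, 0, 0, 0, 0, 0],
    [0, 0, 0, 0, 0, 0, 0]
  ]
}}

```text
time: 9.78
tcp_pos: [0.4683, -0.3212, 0.0007]
orientation: [-3.109, -0.446, 0.001]
force: [-0.5, -0.1, 0.4]
grip_width: 0.0005
gripper_force: 0.0
```

Call:
{"name": "arm_command", "arguments": {
  "steps": [
    [0, 0, 0, -2, 0, 0, 0],
    [0, 0, 0, 0, 0, 0, 0]
  ]
}}

```text
time: 9.95
tcp_pos: [0.4686, -0.3214, -0.001]
orientation: [-3.109, -0.447, 0.0]
force: [0.3, 0.4, 0.4]
grip_width: 0.0003
gripper_force: 0.0
```

Call:
{"name": "arm_command", "arguments": {
  "steps": [
    [0, 0, 0, -2, 0, 0, 0],
    [0, 0, 0, 0, 0, 0, 0]
  ]
}}

```text
time: 10.12
tcp_pos: [0.4686, -0.3214, -0.0029]
orientation: [-3.109, -0.447, 0.0]
force: [-0.5, 0.6, -0.7]
grip_width: 0.0007
gripper_force: 0.0
```

Call:
{"name": "arm_command", "arguments": {
  "steps": [
    [0, 0, 0, -2, 0, 0, 0],
    [0, 0, 0, 0, 0, 0, 0]
  ]
}}

```text
time: 10.28
tcp_pos: [0.4685, -0.3214, -0.005]
orientation: [-3.109, -0.447, 0.001]
force: [0.7, 0.0, -0.6]
grip_width: 0.0005
gripper_force: 0.0
```

Call:
{"name": "arm_command", "arguments": {
  "steps": [
    [0, 0, 0, -2, 0, 0, 0],
    [0, 0, 0, 0, 0, 0, 0]
  ]
}}

```text
time: 10.45
tcp_pos: [0.4685, -0.3214, -0.007]
orientation: [-3.109, -0.446, 0.001]
force: [0.9, -0.7, 0.2]
grip_width: 0.0007
gripper_force: 0.0
```

Call:
{"name": "arm_command", "arguments": {
  "steps": [
    [0, 0, 0, -2, 0, 0, 0],
    [0, 0, 0, 0, 0, 0, 0]
  ]
}}

```text
time: 10.62
tcp_pos: [0.4686, -0.3214, -0.009]
orientation: [-3.109, -0.447, 0.001]
force: [0.3, -0.5, 0.1]
grip_width: 0.0005
gripper_force: 0.0
```

Call:
{"name": "arm_command", "arguments": {
  "steps": [
    [0, 0, 0, -1.5, 0, 0, 0],
    [0, 0, 0, 0, 0, 0, 0]
  ]
}}

```text
time: 10.78
tcp_pos: [0.4688, -0.3215, -0.0092]
orientation: [-3.109, -0.447, 0.001]
force: [-3.1, 1.8, 5.4]
grip_width: 0.0004
gripper_force: 2.8
```

Call:
{"name": "arm_command", "arguments": {
  "steps": [
    [0, 0, 0, -1.5, 0, 0, 0],
    [0, 0, 0, 0, 0, 0, 0]
  ]
}}

```text
time: 10.95
tcp_pos: [0.4688, -0.3215, -0.0093]
orientation: [-3.109, -0.447, 0.002]
force: [-5.7, 4.1, 13.8]
grip_width: 0.0004
gripper_force: 7.0
```

Call:
{"name": "arm_command", "arguments": {
  "steps": [
    [0, 0, 0, -1.5, 0, 0, 0],
    [0, 0, 0, 0, 0, 0, 0]
  ]
}}

```text
time: 11.12
tcp_pos: [0.4688, -0.3215, -0.0093]
orientation: [-3.108, -0.447, 0.003]
force: [-9.5, 7.5, 22.8]
grip_width: 0.0005
gripper_force: 11.2
```

Contact came at reported z = −9.2 mm, so the true tips are about 37 mm behind the reported TCP along the tool axis. From here I use tip = TCP − 37 mm·z_tool. Now regrasp.

Call:
{"name": "arm_command", "arguments": {
  "steps": [
    [95, -2, 0.8, 14, 0, 0, 0],
    [95, 0, 0, 0, 0, 0, 0],
    [95, 0, 0, 0, 0, 0, 0],
    [95, 0, 0, 0, 0, 0, 0],
    [95, 0, 0, 0, 0, 0, 0],
    [95, 0, 0, 0, 0, 0, 0],
    [95, 0, 0, 0, 0, 0, 0],
    [95, 0, 0, 0, 0, 0, 0],
    [95, 0, 0, 0, 0, 0, 0],
    [95, 0, 0, 0, 0, 0, 0]
  ]
}}

```text
time: 11.95
tcp_pos: [0.4667, -0.3207, 0.0007]
orientation: [-3.11, -0.447, 0.0]
force: [-0.3, 0.1, -0.1]
grip_width: 0.0617
gripper_force: 0.0
```

Call:
{"name": "arm_command", "arguments": {
  "steps": [
    [95, 0, 0, -12, 0, 0, 0],
    [95, 0, 0, -12, 0, 0, 0],
    [95, 0, 0, -8, 0, 0, 0],
    [95, 0, 0, 0, 0, 0, 0],
    [0, 0, 0, 0, 0, 0, 0],
    [0, 0, 0, 0, 0, 0, 0],
    [0, 0, 0, 0, 0, 0, 0],
    [0, 0, 0, 0, 0, 0, 0],
    [0, 0, 0, 0, 0, 0, 0],
    [0, 0, 0, 0, 0, 0, 0],
    [0, 0, 0, 0, 0, 0, 0],
    [0, 0, 0, 0, 0, 0, 0],
    [0, 0, 0, 0, 0, 0, 0],
    [0, 0, 0, 0, 0, 0, 0]
  ],
  "grip_force": 30
}}

```text
time: 13.12
tcp_pos: [0.4669, -0.321, -0.0309]
orientation: [3.109, 0.446, 0.001]
force: [0.2, -0.2, 0.4]
grip_width: 0.0458
gripper_force: 30.0
```

Call:
{"name": "arm_command", "arguments": {
  "steps": [
    [0, 0, 0, 30, 0, 0, 0],
    [0, 0, 0, 30, 0, 0, 0],
    [0, 0, 0, 30, 0, 0, 0],
    [0, 0, 0, 30, 0, 0, 0],
    [0, 12.2, 35.5, 0, 0, 0, -1.44],
    [0, 12.2, 35.5, 0, 0, 0, -1.44],
    [0, 12.2, 35.5, 0, 0, 0, -1.44],
    [0, 12.2, 35.5, 0, 0, 0, -1.44],
    [0, 12.2, 35.5, 0, 0, 0, -1.44],
    [0, 12.2, 35.5, 0, 0, 0, -1.44],
    [0, 12.2, 35.5, 0, 0, 0, -1.44],
    [0, 12.2, 35.5, 0, 0, 0, -1.44],
    [0, 12.2, 35.5, 0, 0, 0, -1.44],
    [0, 12.2, 35.5, 0, 0, 0, -1.44],
    [0, 0, 0, 0, 0.2, -6.1, 0],
    [0, 0, 0, 0, 0.2, -6.1, 0],
    [0, 0, 0, 0, 0.2, -6.1, 0],
    [0, 0, 0, 0, 0.2, -6.1, 0],
    [0, 0, 0, 0, 0.2, -6.1, 0],
    [0, 0, 0, 0, 0, 0, 0]
  ]
}}

```text
time: 14.78
tcp_pos: [0.5799, 0.035, 0.08]
orientation: [-3.026, -0.051, -0.805]
force: [-1.6, 1.1, -5.5]
grip_width: 0.0458
gripper_force: 30.0
```

```bash
python3 snap.py wF
python3 - <<'E'
from h import *
s=bot.snapshot("scene")[:,:,::-1];s0=cv2.imread("pics/scene0.png")
cv2.imwrite("pics/s2.png",s)
w=cv2.imread("pics/wF.png")
cv2.imwrite("pics/c3.png",np.vstack([cv2.resize(s[110:260,210:410],(800,600))[:360],cv2.resize(w[100:260,200:440],(800,533))[:240]]))
E
```

```text
wF 14.7833 [579.9  35.   80. ] yaw y -88.04 z [ 0.496  0.018 -0.868] F [-1.64  1.11 -5.54] w 0.0458384323326016 29.99935895204544
```

View pics/c3.png

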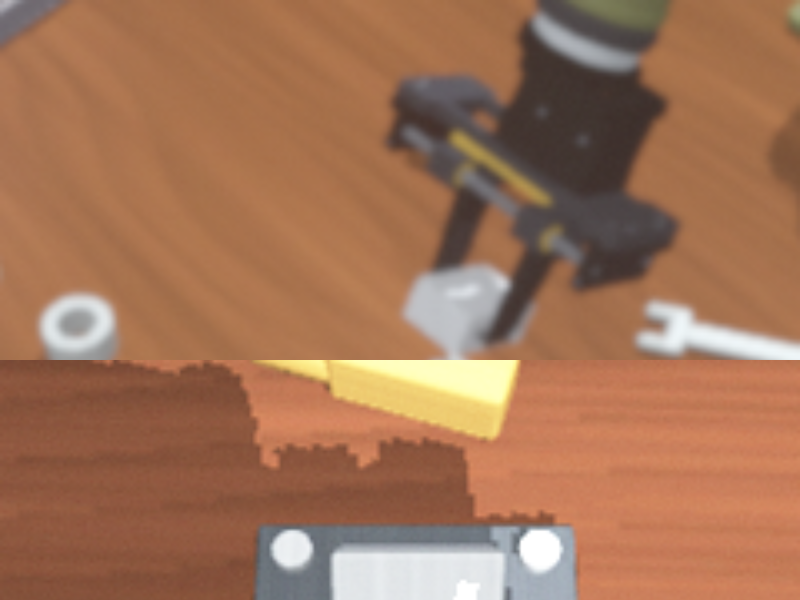

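The insert is firmly held above the nest; its bottom shows at about (460,310) in the crop. I settle and read.

Call:
{"name": "arm_command", "arguments": {
  "steps": [
    [0, 0, 0, 0, 0, 0, 0],
    [0, 0, 0, 0, 0, 0, 0]
  ]
}}

```text
time: 15.05
tcp_pos: [0.5914, 0.0341, 0.0915]
orientation: [-3.022, -0.051, -0.828]
force: [0.0, -0.7, -2.5]
grip_width: 0.046
gripper_force: 30.0
```

```bash
cat > st.py <<'E'
from h import *
st=bot.state();T=R.from_rotvec(st['orientation']).as_matrix();z=T[:,2]
th=np.radians(30.5);f=R.from_euler('z',1.9,degrees=True).as_matrix()
n=f@[-np.sin(th),0,np.cos(th)];u=f@[np.cos(th),0,np.sin(th)];v=f@[0,1,0]
seat=np.array([.5904,.0341,.0657]);d=st['tcp_pos']-z*.0309-seat
print(st['time'],"tcp",(st['tcp_pos']*1000).round(1),"tilt",np.degrees(np.arctan2(z[0],-z[2])).round(2),"side",np.degrees(np.arcsin(z@v)).round(2),"underside rel seat u,v,n",(np.array([d@u,d@v,d@n])*1000).round(1),"F uvn",np.array([st['force']@k for k in(u,v,n)]).round(2),"tau_y",st['wrist_torque'].round(2))
E
python3 st.py
```

```text
15.05 tcp [591.4  34.1  91.5] tilt 30.64 side -0.03 underside rel seat u,v,n [13.9 -0.  52.6] F uvn [-1.25 -0.67 -2.17] tau_y [-0.02  0.65  0.02]
```

Call:
{"name": "arm_command", "arguments": {
  "steps": [
    [0, 5.2, 0.2, -14.8, 0, 0, 0],
    [0, 5.2, 0.2, -14.8, 0, 0, 0],
    [0, 5.2, 0.1, -14.8, 0, 0, 0],
    [0, 0, 0, 0, 0, 0, 0],
    [0, 0, 0, 0, 0, 0, 0]
  ]
}}

```text
time: 15.47
tcp_pos: [0.6057, 0.0347, 0.045]
orientation: [-3.023, -0.051, -0.823]
force: [-0.7, 0.7, -2.4]
grip_width: 0.0459
gripper_force: 30.0
```

```bash
python3 st.py
```

```text
15.4667 tcp [605.7  34.7  45. ] tilt 30.46 side -0.01 underside rel seat u,v,n [2.7 0.1 5.3] F uvn [-1.75  0.7  -1.7 ] tau_y [-0.12  0.68 -0.01]
```

Call:
{"name": "arm_command", "arguments": {
  "steps": [
    [0, 1.0, 0, -1.7, 0, 0, 0],
    [0, 1.0, 0, -1.7, 0, 0, 0],
    [0, 0, 0, 0, 0, 0, 0]
  ]
}}

```text
time: 15.72
tcp_pos: [0.6068, 0.0348, 0.0418]
orientation: [-3.022, -0.051, -0.825]
force: [-0.8, 0.5, -1.7]
grip_width: 0.0458
gripper_force: 30.0
```

```bash
python3 st.py
```

```text
15.7167 tcp [606.8  34.8  41.8] tilt 30.54 side -0.01 underside rel seat u,v,n [2.  0.1 1.9] F uvn [-1.58  0.56 -1.08] tau_y [ 0.02  0.68 -0.  ]
```

Call:
{"name": "arm_command", "arguments": {
  "steps": [
    [0, 2.6, 0.1, 1.5, 0, 0, 0],
    [0, 0.5, 0, -0.9, 0, 0, 0],
    [0, 0.5, 0, -0.9, 0, 0, 0],
    [0, 0, 0, 0, 0, 0, 0]
  ]
}}

```text
time: 16.05
tcp_pos: [0.6105, 0.0349, 0.0414]
orientation: [-3.022, -0.051, -0.826]
force: [-1.4, -0.2, -0.3]
grip_width: 0.0458
gripper_force: 30.0
```

```bash
python3 st.py
```

```text
16.05 tcp [610.5  34.9  41.4] tilt 30.57 side -0.02 underside rel seat u,v,n [ 4.9  0.1 -0.2] F uvn [-1.33 -0.14  0.47] tau_y [-0.1   0.52 -0.04]
```

Call:
{"name": "arm_command", "arguments": {
  "steps": [
    [0, 0.5, 0, -0.9, 0, 0, 0],
    [0, 0.5, 0, -0.9, 0, 0, 0],
    [0, 0, 0, 0, 0, 0, 0]
  ]
}}

```text
time: 16.3
tcp_pos: [0.6115, 0.0349, 0.0396]
orientation: [-3.022, -0.051, -0.826]
force: [-3.3, -0.6, 3.4]
grip_width: 0.0461
gripper_force: 30.0
```

```bash
python3 st.py
```

```text
16.3 tcp [611.5  34.9  39.6] tilt 30.58 side -0.01 underside rel seat u,v,n [ 4.9  0.1 -2.3] F uvn [-1.12 -0.47  4.61] tau_y [0.01 0.36 0.02]
```

Call:
{"name": "arm_command", "arguments": {
  "steps": [
    [0, -0.6, 0, 1.1, 0, 0, 0],
    [0, -1.3, 0, -0.8, 0, 0, 0],
    [0, -1.3, 0, -0.8, 0, 0, 0],
    [0, 0, 0, 0, 0, 0, 0]
  ]
}}

```text
time: 16.63
tcp_pos: [0.6084, 0.0348, 0.0392]
orientation: [-3.022, -0.051, -0.828]
force: [-0.7, 1.0, 2.3]
grip_width: 0.0461
gripper_force: 30.0
```

```bash
python3 st.py
```

```text
16.6333 tcp [608.4  34.8  39.2] tilt 30.62 side -0.02 underside rel seat u,v,n [ 2.   0.1 -1. ] F uvn [0.59 1.   2.31] tau_y [-0.    0.07  0.04]
```

Call:
{"name": "arm_command", "arguments": {
  "steps": [
    [0, -1.3, 0, -0.8, 0, 0, 0],
    [0, 0, 0, 0, 0, 0, 0]
  ]
}}

```text
time: 16.8
tcp_pos: [0.6082, 0.0348, 0.0395]
orientation: [-3.021, -0.051, -0.831]
force: [2.2, 0.3, 4.2]
grip_width: 0.0459
gripper_force: 30.0
```

```bash
python3 st.py
```

```text
16.8 tcp [608.2  34.8  39.5] tilt 30.76 side -0.03 underside rel seat u,v,n [ 1.9  0.1 -0.7] F uvn [4.07 0.22 2.46] tau_y [ 0.11 -0.51 -0.05]
```

Ledge contact is found: the force along u jumped to +4 N. I release and withdraw along the normal.

Call:
{"name": "arm_command", "arguments": {
  "steps": [
    [64, 0, 0, 0, 0, 0, 0],
    [64, 0, 0, 0, 0, 0, 0],
    [64, 0, 0, 0, 0, 0, 0],
    [64, 0, 0, 0, 0, 0, 0],
    [64, 0, 0, 0, 0, 0, 0],
    [64, 0, 0, 0, 0, 0, 0],
    [64, -5, -0.1, 8.6, 0, 0, 0],
    [64, -10, -0.3, 17.2, 0, 0, 0],
    [64, -15, -0.5, 26, 0, 0, 0],
    [64, -15, -0.5, 26, 0, 0, 0],
    [64, -15, -0.5, 26, 0, 0, 0],
    [64, 0, 0, 0, 0, 0, 0]
  ]
}}

```text
time: 17.8
tcp_pos: [0.5485, 0.0329, 0.149]
orientation: [-3.019, -0.052, -0.841]
force: [1.0, -0.9, 1.1]
grip_width: 0.0639
gripper_force: 0.0
```

```bash
python3 st.py; python3 snap.py wG
python3 - <<'E'
from h import *
im=cv2.imread("pics/wG.png");g=im.max(2);hsv=cv2.cvtColor(im,cv2.COLOR_BGR2HSV)
T=R.from_rotvec(bot.state()['orientation'])
a=np.radians(30.5);f=R.from_euler('z',1.9,degrees=True).as_matrix()
n=f@[-np.sin(a),0,np.cos(a)];u=f@[np.cos(a),0,np.sin(a)];v=f@[0,1,0];s=np.array([.5904,.0341,.0657])+.002*u
for h in(0,.028): print(h,[proj(c,[s+n*h+u*i*.032+v*j*.023 for i,j in((1,1),(1,-1),(-1,-1),(-1,1))]).round(0).tolist() for c in("wrist","top","scene")])
t=bot.snapshot("top")[:,:,::-1];sc=bot.snapshot("scene")[:,:,::-1];cv2.imwrite("pics/t3.png",t);cv2.imwrite("pics/s3.png",sc)
o=np.hstack([cv2.resize(im[100:250,220:420],(400,300),interpolation=2),cv2.resize(sc[180:255,270:370],(400,300),interpolation=2)])
o2=np.hstack([cv2.resize(t[150:225,280:380],(400,300),interpolation=2),np.zeros((300,400,3),np.uint8)])
cv2.imwrite("pics/c4.png",np.vstack([o,o2]))
E
```

```text
17.8 tcp [548.5  32.9 149. ] tilt 31.13 side -0.06 underside rel seat u,v,n [  5.8   0.2 123.9] F uvn [ 1.43 -0.98  0.45] tau_y [-0.1   0.45 -0.04]
wG 17.8 [548.5  32.9 149. ] yaw y -88.06 z [ 0.517  0.016 -0.856] F [ 1.03 -0.95  1.11] w 0.06390236290976761 0.0
0 [[[301.0, 167.0], [345.0, 167.0], [344.0, 226.0], [302.0, 226.0]], [[309.0, 180.0], [329.0, 181.0], [327.0, 207.0], [307.0, 206.0]], [[316.0, 215.0], [304.0, 205.0], [320.0, 201.0], [332.0, 211.0]]]
0.028 [[[299.0, 171.0], [348.0, 171.0], [346.0, 235.0], [300.0, 235.0]], [[308.0, 183.0], [328.0, 185.0], [326.0, 211.0], [307.0, 210.0]], [[320.0, 206.0], [307.0, 195.0], [324.0, 192.0], [336.0, 202.0]]]
```

View pics/c4.png

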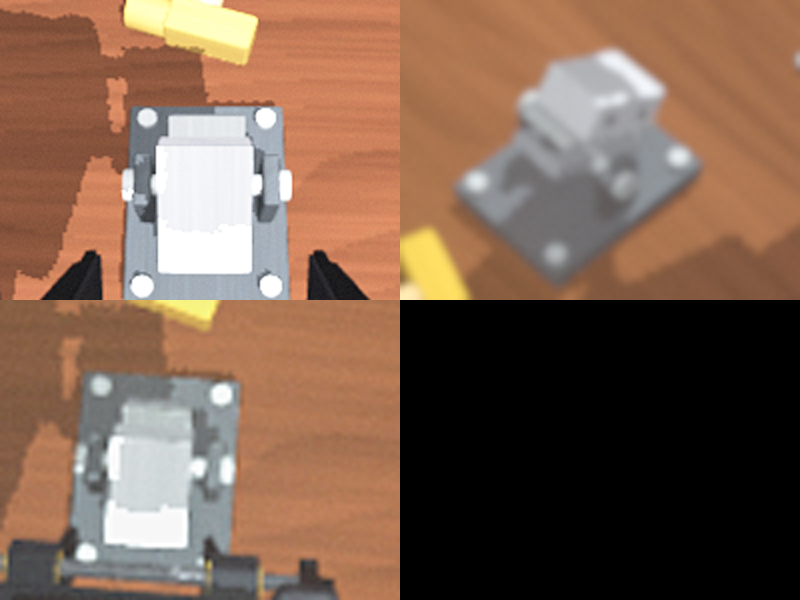

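The insert sits flat against the ledge, centred. In the wrist crop its top-face corners are at (157,140), (252,140), (251,273) and (158,272), within about 1 px of prediction. Next I move to look at the plate from close by.

Call:
{"name": "arm_command", "arguments": {
  "steps": [
    [95, -8, 30, 0, -0.2, 6.2, 0],
    [95, -16, 29, -3, -0.2, 6.2, 0],
    [95, -16, 29, -6, -0.2, 6.2, 0],
    [95, -15, 29, -8, -0.2, 6.2, 0],
    [95, -15, 29, -8, -0.2, 6.1, 0],
    [95, -15, 29, -8, 0, 0, -5.4],
    [95, -15, 29, -8, 0, 0, -5.4],
    [95, -15, 30, -8, 0, 0, -5.4],
    [95, 0, 0, 0, 0, 0, 0],
    [95, 0, 0, 0, 0, 0, 0],
    [95, 0, 0, 0, 0, 0, 0]
  ]
}}

```text
time: 18.87
tcp_pos: [0.4309, 0.2665, 0.0908]
orientation: [3.117, -0.388, -0.014]
force: [-0.0, -0.5, -0.3]
grip_width: 0.0948
gripper_force: 0.0
```

```bash
python3 snap.py wH
python3 - <<'E'
from h import *
import pickle
im=cv2.imread("pics/wH.png");p,st=pickle.load(open("wH.pkl","rb"));hsv=cv2.cvtColor(im,cv2.COLOR_BGR2HSV);s=hsv[:,:,1];v=hsv[:,:,2]
def big(m,z,nm):
    m=m.astype(np.uint8);m[225:]=0;m[:, :200]=0;m[:,460:]=0
    for c in sorted(cv2.findContours(m,cv2.RETR_EXTERNAL,cv2.CHAIN_APPROX_NONE)[0],key=cv2.contourArea)[-2:]:
        P=onz("x",c.reshape(-1,2),z,p);r=cv2.minAreaRect((P[:,:2]*1000).astype(np.float32));B=cv2.boxPoints(r);e=max([B[1]-B[0],B[2]-B[1]],key=np.linalg.norm)
        print(nm,cv2.boundingRect(c),np.round(r[0],1),np.round(r[1],1),np.degrees(np.arctan2(e[1],e[0])).round(1))
big((s<75)&(v>80)|(v<60),.010,"plate+rib"); big(v<60,.05,"rib top")
x0,y0=proj("x",[[.4818,.2549,.03]],p)[0].astype(int)
for r in range(y0-60,y0+60,6): print(r,''.join('#' if v[r,c]<60 else ('o' if s[r,c]<75 else '.') for c in range(x0-60,x0+60,2)))
E
```

```text
wH 18.8667 [430.9 266.5  90.8] yaw y -104.18 z [-0.009  0.    -1.   ] F [-0.01 -0.46 -0.29] w 0.09477249004868336 0.0
plate+rib (200, 179, 73, 46) [436.6 361.2] [49.4 69.9] -83.4
plate+rib (294, 103, 54, 75) [483.4 255.2] [50.7 70.4] -14.1
rib top (314, 121, 14, 47) [483.4 255.2] [10.8 38.2] -16.1
84 ............................................................
90 ............................................................
96 ............................................................
102 ............................................................
108 .................ooooooooooooooooooooooooooo................
114 .................ooooooooooooooooooooooooooo................
120 .................ooooooooooooooooooooooooooo................
126 .................oooooooooo#oooooooooooooooo................
132 .................oooooooooo####oooooooooooo.................
138 .................oooooooooo##oooooooooooooo.................
144 .................oooooooooo##oo##oooooooooo.................
150 .................oooooooooo######oooooooooo.................
156 .................oooooooooo#o####oooooooooo.................
162 .................oooooooooo######oooooooooo.................
168 ..................ooooooooooooooooooooooooo.................
174 ..................ooooooooooooooooooooooooo.................
180 ............................................................
186 ............................................................
192 ............................................................
198 o...........................................................
```

Close view: the plate is at (483.4, 255.2) mm, its long axis at −14.1°. Grasping the rib.

Call:
{"name": "arm_command", "arguments": {
  "steps": [
    [95, 26.2, -5.6, -10, 0, 0, 0],
    [95, 26.2, -5.6, -10, 0, 0, 0],
    [95, 0, 0, -30, 0, 0, 0],
    [95, 0, 0, -30, 0, 0, 0],
    [95, 0, 0, -22, 0, 0, 0],
    [95, 0, 0, -8, 0, 0, 0],
    [95, 0, 0, 0, 0, 0, 0],
    [95, 0, 0, 0, 0, 0, 0]
  ]
}}

```text
time: 19.58
tcp_pos: [0.4847, 0.2553, -0.017]
orientation: [-3.116, 0.391, 0.01]
force: [0.0, -0.2, 0.3]
grip_width: 0.0952
gripper_force: 0.0
```

```bash
python3 st.py; python3 -c "
from bench import bot;from scipy.spatial.transform import Rotation as R
print(R.from_rotvec(bot.state()['orientation']).as_matrix().round(4))"
```

```text
19.5833 tcp [484.7 255.3 -17. ] tilt -0.35 side 0.13 underside rel seat u,v,n [-110.8  224.5    5.2] F uvn [ 0.19 -0.22  0.27] tau_y [-0.    0.19 -0.03]
[[ 9.689e-01 -2.473e-01 -6.200e-03]
 [-2.473e-01 -9.689e-01  2.100e-03]
 [-6.500e-03 -5.000e-04 -1.000e+00]]
```

Call:
{"name": "arm_command", "arguments": {
  "steps": [
    [95, -1.3, 0, -3, 0, -0.35, 0],
    [95, 0, 0, 0, 0, 0, 0],
    [0, 0, 0, 0, 0, 0, 0],
    [0, 0, 0, 0, 0, 0, 0],
    [0, 0, 0, 0, 0, 0, 0],
    [0, 0, 0, 0, 0, 0, 0],
    [0, 0, 0, 0, 0, 0, 0],
    [0, 0, 0, 0, 0, 0, 0],
    [0, 0, 0, 0, 0, 0, 0],
    [0, 0, 0, 0, 0, 0, 0],
    [0, 0, 0, 0, 0, 0, 0],
    [0, 0, 0, 0, 0, 0, 0],
    [0, 0, 0, 0, 0, 0, 0],
    [0, 0, 0, 0, 0, 0, 0],
    [0, 0, 0, 0, 0, 0, 0],
    [0, 0, 0, 0, 0, 0, 0],
    [0, 0, 0, 0, 0, 0, 0]
  ],
  "grip_force": 30
}}

```text
time: 21.0
tcp_pos: [0.4825, 0.2555, -0.0206]
orientation: [-3.116, 0.39, 0.002]
force: [1.3, -1.4, 0.4]
grip_width: 0.0119
gripper_force: 30.0
```

```bash
python3 -c "
from bench import bot;from scipy.spatial.transform import Rotation as R
s=bot.state();print(s['tcp_pos'],s['grip_width'],s['gripper_force'],s['force'],R.from_rotvec(s['orientation']).as_matrix().round(4))"
```

```text
[ 0.48246637  0.2555428  -0.02056814] 0.011931875015863284 30.00009834766388 [ 1.27232097 -1.40233571  0.35781778] [[ 9.692e-01 -2.463e-01 -9.000e-04]
 [-2.463e-01 -9.692e-01  1.500e-03]
 [-1.200e-03 -1.200e-03 -1.000e+00]]
```

Call:
{"name": "arm_command", "arguments": {
  "steps": [
    [0, 0, 0, 20, 0, 0, 0],
    [0, 0, 0, 37, 0, 0, 0],
    [0, 0, 0, 37, 0, 0, 0],
    [0, 0, 0, 37, 0, 0, 0],
    [0, 13.2, -31.7, 0, 0, 0, 2.3],
    [0, 13.2, -31.7, 0, 0, 0, 2.3],
    [0, 13.2, -31.7, 0, 0, 0, 2.3],
    [0, 13.2, -31.7, 0, 0, 0, 2.3],
    [0, 13.2, -31.7, 0, 0, 0, 2.3],
    [0, 13.2, -31.7, 0, 0, 0, 2.3],
    [0, 13.2, -31.7, 0, 0, 0, 2.3],
    [0, 0, 0, 0, 0.2, -6.1, 0],
    [0, 0, 0, 0, 0.2, -6.1, 0],
    [0, 0, 0, 0, 0.2, -6.1, 0],
    [0, 0, 0, 0, 0.2, -6.1, 0],
    [0, 0, 0, 0, 0.2, -6.1, 0],
    [0, 0, 0, 0, 0, 0, 0],
    [0, 0, 0, 0, 0, 0, 0],
    [0, 0, 0, 0, 0, 0, 0]
  ]
}}

```text
time: 22.58
tcp_pos: [0.5759, 0.0338, 0.1115]
orientation: [-3.021, -0.049, -0.822]
force: [1.2, -0.8, -1.6]
grip_width: 0.0116
gripper_force: 30.0
```

```bash
sed -i 's/\.0309/.0206/' st.py
cat >> st.py <<'E'
print("plate centre rel target u,v,n:",(np.array([d@u+.0009-.0022,d@v-.0001,d@n-.0277])*1000).round(1),"yaw y",np.degrees(np.arctan2(T[1,1],T[0,1])).round(2),"grip",st['grip_width'],st['gripper_force'],"moment about v",(st['wrist_torque']@v).round(3))
E
python3 st.py; python3 snap.py wI
python3 - <<'E'
from h import *
import pickle
im=cv2.imread("pics/wI.png");p,st=pickle.load(open("wI.pkl","rb"));hsv=cv2.cvtColor(im,cv2.COLOR_BGR2HSV);s=hsv[:,:,1];v=hsv[:,:,2]
for r in range(120,240,5): print(r,''.join('#' if v[r,c]<60 else (('W' if v[r,c]>200 else 'o') if s[r,c]<75 else '.') for c in range(250,394,2)))
T=R.from_rotvec(st['orientation'])
print(proj("x",[st['tcp_pos']+T.apply([.0009+i*.035,j*.025,-.0206-.01]) for i,j in((1,1),(1,-1),(-1,1),(-1,-1))],p).round(1))
E
```

```text
22.5833 tcp [575.9  33.8 111.5] tilt 30.42 side 0.08 underside rel seat u,v,n [10.8  0.2 67.4] F uvn [ 0.21 -0.88 -1.99] tau_y [-0.06  0.69  0.  ]
plate centre rel target u,v,n: [ 9.5  0.1 39.7] yaw y -88.11 grip 0.011592332469241092 29.999290108680725 moment about v 0.693
wI 22.5833 [575.9  33.8 111.5] yaw y -88.11 z [ 0.506  0.018 -0.862] F [ 1.22 -0.84 -1.61] w 0.011592332469241092 29.999290108680725
120 ......................................WWWWWWWWWWW.......................
125 ................................................W.......................
130 ........................................................................
135 ........................................................................
140 ........................................................................
145 ........................................................................
150 ........................................................................
155 ........................................................................
160 ................oooooooooooooooooooooooooooooooooooooWWoooo.............

[... 515 characters left out ...]
WWWWWWWWoo.............
200 .............WWWoWWWWWWWWWWWWWWWWWWWWWWWWWWWWWWWWWWWWWWWWoWWWW..........
205 .............WWWoWWWWWWWWWWWWWWWWWWWWWWWWWWWWWWWWWWWWWWWWoWWWW..........
210 .............WWWoWWWWWWWWWWWWWWW#########WWWWWWWWWWWWWWWooWWWW..........
215 ..............oooWWWWWWWWWWWWWWo#########oWWWWWWWWWWWWWWoWoWW...........
220 ..............oooWWWWWWWWWWWWWW##########oWWWWWWWWWWWWWWoooo............
225 ..............oooWWWWWWWWWWWooo###########ooWWWWWWWWWWWWoooo............
230 ..............oooWWWWWWWWWWo#################WWWWWWWWWWWoooo............
235 ..............oooWWWWWWWW#######################WWWWWWWWoooo............
[[363.9 183.6]
 [283.2 183.5]
 [360.  284.4]
 [286.6 284.3]]
```

Call:
{"name": "arm_command", "arguments": {
  "steps": [
    [0, 3.2, 0.1, -11.7, 0, 0, 0],
    [0, 3.2, 0.1, -11.7, 0, 0, 0],
    [0, 3.2, 0.1, -11.7, 0, 0, 0],
    [0, 0, 0, 0, 0, 0, 0],
    [0, 0, 0, 0, 0, 0, 0],
    [0, 0, 0, 0, 0, 0, 0]
  ]
}}

```text
time: 23.13
tcp_pos: [0.5862, 0.0342, 0.077]
orientation: [-3.02, -0.049, -0.825]
force: [0.6, 0.8, -3.4]
grip_width: 0.012
gripper_force: 30.0
```

```bash
python3 st.py
```

```text
23.1333 tcp [586.2  34.2  77. ] tilt 30.53 side 0.08 underside rel seat u,v,n [ 2.1  0.2 32.5] F uvn [-1.13  0.78 -3.24] tau_y [-0.06  0.83 -0.03]
plate centre rel target u,v,n: [0.8 0.1 4.8] yaw y -88.1 grip 0.012041096448067657 29.999295473098755 moment about v 0.832
```

Call:
{"name": "arm_command", "arguments": {
  "steps": [
    [0, 0.8, 0, -1.3, 0, 0, 0],
    [0, 0.8, 0, -1.3, 0, 0, 0],
    [0, 0.5, 0, -0.9, 0, 0, 0],
    [0, 0, 0, 0, 0, 0, 0],
    [0, 0, 0, 0, 0, 0, 0]
  ]
}}

```text
time: 23.55
tcp_pos: [0.5866, 0.0342, 0.0719]
orientation: [-3.021, -0.049, -0.822]
force: [-0.1, 0.4, -4.4]
grip_width: 0.0119
gripper_force: 30.0
```

```bash
python3 st.py
```

```text
23.55 tcp [586.6  34.2  71.9] tilt 30.44 side 0.09 underside rel seat u,v,n [-0.   0.2 27.9] F uvn [-2.27  0.44 -3.73] tau_y [-0.05  0.76  0.02]
plate centre rel target u,v,n: [-1.3  0.1  0.2] yaw y -88.11 grip 0.011900903669727505 29.99928206205368 moment about v 0.757
```

Call:
{"name": "arm_command", "arguments": {
  "steps": [
    [0, 0.5, 0, -0.9, 0, 0, 0],
    [0, 0.5, 0, -0.9, 0, 0, 0],
    [0, 0, 0, 0, 0, 0, 0],
    [0, 0, 0, 0, 0, 0, 0]
  ]
}}

```text
time: 23.88
tcp_pos: [0.5878, 0.0342, 0.0703]
orientation: [-3.021, -0.049, -0.823]
force: [-3.0, -0.1, -0.6]
grip_width: 0.0117
gripper_force: 30.0
```

```bash
python3 st.py
```

```text
23.8833 tcp [587.8  34.2  70.3] tilt 30.46 side 0.09 underside rel seat u,v,n [ 0.1  0.2 25.9] F uvn [-2.94 -0.04  1.02] tau_y [-0.02  0.87  0.06]
plate centre rel target u,v,n: [-1.2  0.1 -1.8] yaw y -88.1 grip 0.011734953137853478 30.000020563602448 moment about v 0.875
```

Call:
{"name": "arm_command", "arguments": {
  "steps": [
    [0, 0.7, 0, -1.15, 0, 0, 0],
    [0, 0.7, 0, -1.15, 0, 0, 0],
    [0, 0.7, 0, -1.15, 0, 0, 0],
    [0, 0, 0, 0, 0, 0, 0],
    [0, 0, 0, 0, 0, 0, 0],
    [0, 0, 0, 0, 0, 0, 0]
  ]
}}

```text
time: 24.38
tcp_pos: [0.59, 0.0343, 0.0669]
orientation: [-3.021, -0.049, -0.823]
force: [-5.1, -0.1, 2.5]
grip_width: 0.0117
gripper_force: 30.0
```

```bash
for i in 1; do python3 st.py; done; python3 -c "
from bench import bot
import numpy as np
bot.snapshot('top');a=bot.state();bot.snapshot('top');b=bot.state();print(a['wrist_torque'],b['wrist_torque'],a['force'],b['force'])"
```

```text
24.3833 tcp [590.   34.3  66.9] tilt 30.46 side 0.09 underside rel seat u,v,n [ 0.3  0.1 21.9] F uvn [-3.11  0.03  4.76] tau_y [0.03 0.98 0.09]
plate centre rel target u,v,n: [-1.   0.  -5.8] yaw y -88.1 grip 0.011655646322263806 30.000861883163452 moment about v 0.98
[0.00235303 0.99290781 0.08118066] [0.04229398 0.97143511 0.10783558] [-6.32663048  0.42774431  2.05327929] [-5.62272627  0.17946492  1.9429284 ]
```

The plate is in contact with about 8 N, and the nest is down about 5.5 mm. To check flushness I average the moment at this tilt, then at small tilt changes. A shift of the contact line shows clearly in it.

```bash
cat > avg.py <<'E'
from h import *
th=np.radians(30.5);f=R.from_euler('z',1.9,degrees=True).as_matrix()
n=f@[-np.sin(th),0,np.cos(th)];u=f@[np.cos(th),0,np.sin(th)];v=f@[0,1,0]
L=[]
for i in range(8):
    s=bot.state();L.append([*(s['force']@k for k in(u,v,n)),*(s['wrist_torque']@k for k in(u,v,n))]);bot.snapshot("top")
L=np.array(L);m=L.mean(0);print("F",m[:3].round(2),"M",m[3:].round(3),"Mv at contact",(m[4]+.225*m[0]).round(3),"Mu",(m[3]-.225*m[1]).round(3),"sd",L.std(0).round(2))
E
python3 avg.py
```

```text
F [-3.81  0.33  5.16] M [0.073 0.982 0.026] Mv at contact 0.126 Mu -0.001 sd [0.44 0.29 0.43 0.03 0.02 0.03]
```

Call:
{"name": "arm_command", "arguments": {
  "steps": [
    [0, 0, 0, 0, 0, 1.2, 0],
    [0, 0, 0, 0, 0, 0, 0],
    [0, 0, 0, 0, 0, 0, 0]
  ]
}}

```text
time: 25.13
tcp_pos: [0.59, 0.0342, 0.0671]
orientation: [-3.029, -0.049, -0.791]
force: [-6.8, -0.8, 2.2]
grip_width: 0.0119
gripper_force: 30.0
```

```bash
python3 avg.py; python3 st.py
```

```text
F [-3.88  0.15  5.64] M [0.009 1.002 0.042] Mv at contact 0.129 Mu -0.024 sd [0.53 0.56 0.37 0.03 0.03 0.03]
25.5333 tcp [590.   34.2  67. ] tilt 29.26 side 0.12 underside rel seat u,v,n [ 0.7  0.1 22. ] F uvn [-3.66  0.29  5.52] tau_y [-0.02  0.99  0.03]
plate centre rel target u,v,n: [-0.6 -0.  -5.7] yaw y -88.1 grip 0.011911279071009946 30.00061869621277 moment about v 0.987
```

Call:
{"name": "arm_command", "arguments": {
  "steps": [
    [0, 0, 0, 0, 0, -2.4, 0],
    [0, 0, 0, 0, 0, 0, 0],
    [0, 0, 0, 0, 0, 0, 0]
  ]
}}

```text
time: 25.78
tcp_pos: [0.59, 0.0342, 0.0672]
orientation: [-3.012, -0.049, -0.855]
force: [-4.5, -0.7, 2.7]
grip_width: 0.0116
gripper_force: 30.0
```

```bash
python3 avg.py; python3 st.py
```

```text
F [-2.23 -0.12  4.45] M [0.009 0.865 0.013] Mv at contact 0.362 Mu 0.037 sd [0.32 0.58 0.35 0.02 0.06 0.03]
26.1833 tcp [590.1  34.2  67. ] tilt 31.67 side 0.05 underside rel seat u,v,n [-0.   0.1 21.8] F uvn [-2.47  0.44  4.17] tau_y [-0.09  0.77  0.01]
plate centre rel target u,v,n: [-1.3 -0.  -5.9] yaw y -88.1 grip 0.01159128827798326 30.00061333179474 moment about v 0.776
```

Call:
{"name": "arm_command", "arguments": {
  "steps": [
    [0, 0, 0, 0, 0, -1.2, 0],
    [0, 0, 0, 0, 0, 0, 0],
    [0, 0, 0, 0, 0, 0, 0]
  ]
}}

```text
time: 26.43
tcp_pos: [0.5902, 0.0341, 0.0672]
orientation: [-3.003, -0.049, -0.887]
force: [-2.9, -0.0, 3.2]
grip_width: 0.0114
gripper_force: 30.0
```

```bash
python3 avg.py; python3 st.py
```

```text
F [-0.36  0.35  4.97] M [0.016 0.739 0.045] Mv at contact 0.659 Mu -0.064 sd [0.32 0.44 0.57 0.04 0.06 0.02]
26.8333 tcp [590.2  34.1  67. ] tilt 32.89 side 0.01 underside rel seat u,v,n [-0.4  0.  21.8] F uvn [-0.2   0.15  5.88] tau_y [-0.05  0.6   0.04]
plate centre rel target u,v,n: [-1.7 -0.1 -5.9] yaw y -88.11 grip 0.011817527193262845 30.000824332237244 moment about v 0.6
```

Call:
{"name": "arm_command", "arguments": {
  "steps": [
    [0, 0, 0, 0, 0, -1.0, 0],
    [0, 0, 0, 0, 0, 0, 0],
    [0, 0, 0, 0, 0, 0, 0]
  ]
}}

```text
time: 27.08
tcp_pos: [0.5899, 0.0342, 0.0668]
orientation: [-2.996, -0.05, -0.913]
force: [-3.1, 0.7, 4.7]
grip_width: 0.0119
gripper_force: 30.0
```

```bash
python3 avg.py; python3 st.py
```

```text
F [0.1  0.33 5.72] M [0.01  0.584 0.014] Mv at contact 0.607 Mu -0.064 sd [0.54 0.5  0.49 0.03 0.04 0.03]
27.4833 tcp [589.9  34.2  66.7] tilt 33.86 side -0.01 underside rel seat u,v,n [-1.1  0.1 21.7] F uvn [-0.74  0.22  5.21] tau_y [0.   0.54 0.02]
plate centre rel target u,v,n: [-2.4  0.  -6. ] yaw y -88.1 grip 0.011972212486825513 30.000830590724945 moment about v 0.538
```

The moment swings from +0.13 at ≤30.5° to +0.63 at ≥32.9°. That is the full ±32 mm shift of the contact line, so flush is near 31.75°. I go back there and verify.

Call:
{"name": "arm_command", "arguments": {
  "steps": [
    [0, 0, 0, 0, 0, 2.1, 0],
    [0, 0, 0, 0, 0, 0, 0],
    [0, 0, 0, 0, 0, 0, 0],
    [0, 0, 0, 0, 0, 0, 0]
  ]
}}

```text
time: 27.82
tcp_pos: [0.5897, 0.0342, 0.0663]
orientation: [-3.012, -0.049, -0.857]
force: [-2.0, -0.4, 4.4]
grip_width: 0.012
gripper_force: 30.0
```

```bash
python3 avg.py; python3 st.py; python3 snap.py wJ
python3 - <<'E'
from h import *
import pickle
for nm in("wI","wJ"):
    im=cv2.imread(f"pics/{nm}.png");hsv=cv2.cvtColor(im,cv2.COLOR_BGR2HSV);s=hsv[:,:,1];v=hsv[:,:,2]
    p,st=pickle.load(open(nm+".pkl","rb"));T=R.from_rotvec(st['orientation'])
    print(nm,proj("x",[st['tcp_pos']+T.apply([.0009+i*.035,j*.025,-.0306]) for i,j in((1,1),(1,-1),(-1,1),(-1,-1))],p).round(1).tolist())
    for c in (295,305,340,350): print(c,v[172:196,c].tolist())
E
```

```text
F [-0.48 -0.19  4.49] M [-0.1    0.654  0.013] Mv at contact 0.546 Mu -0.056 sd [0.5  0.17 0.5  0.03 0.03 0.04]
28.2167 tcp [589.6  34.2  66.5] tilt 31.73 side 0.05 underside rel seat u,v,n [-0.7  0.1 21.7] F uvn [-1.04 -0.47  5.1 ] tau_y [-0.14  0.65 -0.  ]
plate centre rel target u,v,n: [-2. -0. -6.] yaw y -88.11 grip 0.011787934687755006 30.00075727701187 moment about v 0.65
wJ 28.2167 [589.6  34.2  66.5] yaw y -88.11 z [ 0.526  0.018 -0.85 ] F [-3.47 -0.59  3.87] w 0.011787934687755006 30.00075727701187
wI [[363.9, 183.6], [283.2, 183.5], [360.0, 284.4], [286.6, 284.3]]
295 [129, 130, 127, 130, 127, 128, 130, 126, 179, 198, 201, 236, 238, 234, 233, 234, 235, 235, 235, 233, 235, 234, 235, 234]
305 [235, 236, 235, 235, 236, 236, 238, 238, 215, 197, 198, 234, 233, 228, 231, 230, 229, 230, 231, 230, 230, 229, 230, 230]
340 [237, 236, 237, 237, 236, 238, 236, 237, 213, 200, 203, 239, 239, 235, 237, 237, 236, 255, 255, 255, 255, 255, 255, 255]
350 [194, 195, 194, 196, 196, 197, 198, 199, 200, 203, 199, 233, 236, 232, 234, 233, 230, 233, 230, 255, 255, 255, 255, 255]
wJ [[363.9, 183.6], [283.3, 183.6], [360.0, 284.4], [286.6, 284.3]]
295 [126, 127, 121, 191, 230, 233, 231, 233, 211, 196, 200, 236, 238, 234, 235, 234, 236, 234, 234, 234, 234, 235, 235, 235]
305 [237, 236, 237, 232, 231, 230, 231, 232, 211, 203, 197, 232, 233, 230, 230, 229, 231, 230, 229, 231, 230, 229, 231, 230]
340 [239, 240, 240, 234, 230, 229, 230, 231, 214, 202, 207, 240, 238, 236, 235, 236, 237, 237, 236, 236, 235, 235, 235, 255]
350 [196, 199, 193, 213, 230, 232, 230, 233, 213, 201, 201, 236, 236, 233, 233, 233, 233, 233, 234, 233, 233, 231, 255, 255]
```

M lies between the two plateaus, so the plate lies flat; hysteresis suggests a slightly smaller tilt is central. A final small trim, a settle, and a check.

Call:
{"name": "arm_command", "arguments": {
  "steps": [
    [0, -0.2, 0, -0.1, 0, 0.3, 0],
    [0, 0, 0, 0, 0, 0, 0],
    [0, 0, 0, 0, 0, 0, 0],
    [0, 0, 0, 0, 0, 0, 0],
    [0, 0, 0, 0, 0, 0, 0],
    [0, 0, 0, 0, 0, 0, 0]
  ]
}}

```text
time: 28.77
tcp_pos: [0.5895, 0.0342, 0.0664]
orientation: [-3.014, -0.049, -0.849]
force: [-3.1, -0.6, 3.2]
grip_width: 0.0119
gripper_force: 30.0
```

```bash
python3 avg.py; python3 st.py
python3 - <<'E'
from h import *
import pickle
p,st=pickle.load(open("wJ.pkl","rb"))
a=np.radians(31.5);f=R.from_euler('z',1.9,degrees=True).as_matrix()
n=f@[-np.sin(a),0,np.cos(a)];u=f@[np.cos(a),0,np.sin(a)];v=f@[0,1,0];s=np.array([.5923,.0342,.0666])
for d in(0,.003,.0055,.008): print(d,"nest edge",proj("x",[s+.044*u+.02*v-d*n,s+.044*u-.02*v-d*n],p).round(1).tolist())
im=cv2.imread("pics/wJ.png");hsv=cv2.cvtColor(im,cv2.COLOR_BGR2HSV)
for r in (168,172,174,176,178,182,186): print(r,hsv[r,276:370:3,2].tolist())
E
```

```text
F [-1.73 -0.46  4.72] M [-0.165  0.544  0.02 ] Mv at contact 0.156 Mu -0.063 sd [0.63 0.22 0.45 0.02 0.03 0.03]
29.1667 tcp [589.5  34.2  66.4] tilt 31.43 side 0.06 underside rel seat u,v,n [-0.7  0.1 21.7] F uvn [-2.73 -0.61  4.94] tau_y [-0.16  0.55 -0.09]
plate centre rel target u,v,n: [-2. -0. -6.] yaw y -88.1 grip 0.012049434233929564 30.000861883163452 moment about v 0.552
0 nest edge [[295.5, 160.3], [351.3, 160.3]]
0.003 nest edge [[295.9, 159.8], [350.9, 159.8]]
0.0055 nest edge [[296.2, 159.4], [350.6, 159.4]]
0.008 nest edge [[296.5, 159.0], [350.3, 159.1]]
168 [126, 120, 204, 209, 159, 127, 127, 208, 235, 237, 235, 237, 242, 236, 236, 237, 239, 237, 240, 239, 239, 236, 239, 236, 239, 131, 128, 192, 249, 255, 236, 197]
172 [128, 124, 127, 128, 129, 131, 124, 204, 237, 236, 237, 237, 241, 236, 238, 237, 239, 237, 239, 238, 238, 237, 237, 236, 242, 121, 127, 195, 195, 188, 194, 196]
174 [129, 123, 128, 128, 126, 126, 116, 196, 235, 238, 238, 237, 242, 238, 237, 236, 239, 237, 240, 240, 239, 238, 239, 236, 241, 120, 128, 197, 193, 189, 193, 195]
176 [125, 127, 127, 123, 129, 189, 232, 232, 229, 230, 228, 231, 230, 228, 230, 230, 230, 229, 231, 228, 231, 229, 231, 231, 232, 231, 123, 195, 194, 192, 196, 195]
178 [127, 125, 130, 127, 128, 234, 230, 233, 232, 231, 231, 230, 231, 229, 228, 229, 226, 230, 230, 229, 231, 231, 229, 231, 230, 231, 202, 175, 193, 190, 196, 198]
182 [126, 127, 127, 203, 203, 202, 203, 199, 200, 196, 199, 200, 202, 199, 199, 203, 204, 201, 204, 202, 205, 209, 207, 203, 202, 203, 200, 202, 206, 189, 193, 193]
186 [129, 122, 183, 230, 232, 231, 235, 231, 232, 229, 232, 231, 236, 233, 231, 233, 236, 233, 236, 235, 233, 233, 236, 232, 234, 232, 235, 233, 234, 179, 195, 197]
```

Call:
{"name": "arm_command", "arguments": {
  "steps": [
    [0, 0, 0, 0, 0, -0.15, 0],
    [0, 0, 0, 0, 0, 0, 0],
    [0, 0, 0, 0, 0, 0, 0],
    [0, 0, 0, 0, 0, 0, 0]
  ]
}}

```text
time: 29.5
tcp_pos: [0.5895, 0.0342, 0.0665]
orientation: [-3.013, -0.049, -0.853]
force: [-3.9, -0.5, 3.2]
grip_width: 0.0119
gripper_force: 30.0
```

```bash
python3 avg.py; python3 st.py
python3 - <<'E'
from h import *
import pickle
p,st=pickle.load(open("wJ.pkl","rb"))
a=np.radians(31.5);f=R.from_euler('z',1.9,degrees=True).as_matrix()
n=f@[-np.sin(a),0,np.cos(a)];u=f@[np.cos(a),0,np.sin(a)];v=f@[0,1,0];s=np.array([.5923,.0342,.0666])
for x in(-.003,0,.003,.006): print(x,"insert high bottom edge",proj("x",[s+(x+.032)*u+j*.023*v-.0055*n for j in(1,-1)],p).round(1).tolist(),"top",proj("x",[s+(x+.032)*u+j*.023*v+.0225*n for j in(1,-1)],p).round(1).tolist())
hsv=cv2.cvtColor(cv2.imread("pics/wJ.png"),cv2.COLOR_BGR2HSV);print([(r,hsv[r,320,2]) for r in range(152,182)])
E
```

```text
F [-1.52 -0.64  4.84] M [-0.197  0.603  0.   ] Mv at contact 0.261 Mu -0.052 sd [0.41 0.2  0.35 0.02 0.03 0.03]
29.9 tcp [589.5  34.2  66.5] tilt 31.58 side 0.06 underside rel seat u,v,n [-0.8  0.1 21.7] F uvn [-1.6  -0.25  4.67] tau_y [-0.2   0.56 -0.15]
plate centre rel target u,v,n: [-2.1  0.  -6. ] yaw y -88.1 grip 0.01185353253908651 30.00080645084381 moment about v 0.564
-0.003 insert high bottom edge [[292.6, 179.5], [354.1, 179.6]] top [[288.4, 187.3], [358.6, 187.4]]
0 insert high bottom edge [[292.5, 175.6], [354.2, 175.6]] top [[288.3, 182.8], [358.8, 182.9]]
0.003 insert high bottom edge [[292.4, 171.6], [354.3, 171.6]] top [[288.2, 178.3], [358.9, 178.3]]
0.006 insert high bottom edge [[292.3, 167.5], [354.5, 167.6]] top [[288.0, 173.7], [359.1, 173.8]]
[(152, np.uint8(141)), (153, np.uint8(151)), (154, np.uint8(154)), (155, np.uint8(125)), (156, np.uint8(123)), (157, np.uint8(129)), (158, np.uint8(128)), (159, np.uint8(131)), (160, np.uint8(152)), (161, np.uint8(199)), (162, np.uint8(255)), (163, np.uint8(255)), (164, np.uint8(255)), (165, np.uint8(235)), (166, np.uint8(235)), (167, np.uint8(236)), (168, np.uint8(236)), (169, np.uint8(236)), (170, np.uint8(235)), (171, np.uint8(236)), (172, np.uint8(236)), (173, np.uint8(235)), (174, np.uint8(235)), (175, np.uint8(232)), (176, np.uint8(230)), (177, np.uint8(227)), (178, np.uint8(227)), (179, np.uint8(230)), (180, np.uint8(211)), (181, np.uint8(203))]
```

The insert's high edge is seen at row 175; 175.6 is predicted when it is seated at x = 0. So it is still against the ledge and centred, the plate is flush, the contact force is about 8 N and the nest is about 5.5 mm down. Handing in.

```bash
python3 -c "
from bench import bot
print(bot.close_job())"
```

```text
the job is handed in; nothing more can be done
None
```

I handed the job in at about 30 s with no verdict returned; by my measurements the insert is seated on the ledge within 1 mm and released, and the plate is gripped at 30 N, flush (about 31.6°) and pushing about 8 N with the nest about 5.5 mm down, bystanders clear of every move but not re-measured — note the real fingertips sit about 37 mm short of the reported TCP, found after two empty grasps by touching the insert's top with up to 23 N.

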